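# Rinsed tumblers onto the drying pegs, tools into the drawer

### The arm

A 6-joint arm with a two-finger parallel gripper is mounted at the origin on the work surface. World frame = base frame: x ahead of the robot, y to its left, z up, the work surface at z = 0. Lengths are in m, angles in rad, forces in N, time in s.
With the tool pointing down it reaches from about 0.275 to 0.725 m from the base axis. Payload 5.6 kg.
Tool frame: the origin (TCP) lies at the very end of the fingers, on their centre line; the grasp point (between the pads) lies 19 mm behind it (env.tcp_to_grasp is the z of the grasp point in the tool frame, in m); z points along the fingers, y is the line along which they close (so a half turn about z gives the same grasp; the last joint's range is limited). The gripper opens to 85 mm and grips with 20 to 120 N. Pads are 22 mm wide; open, the fingers measure 114 mm over their backs; the gripper's body (76 mm by 85 mm) begins 54 mm behind the grasp point. The pads swing forward as they close: fully open they stand 13 mm farther back than shut.
Start: joints at [-1.052, 0.255, 0.108, 0, -1.424, -0.285], TCP at [0.127, -0.535, 0.231] pointing down, gripper open.
Joint ranges: [-2.95, 2.95], [-1.21, 1.97], [-1.09, 1.5], [-2.87, 1.71], [-2.94, -0.07], [-3.05, 3.05]. Speed limits (rad/s): [2.57, 2.57, 3.14, 3.14, 3.14, 3.14].

### API

Orientations are given as a rotation vector (axis times angle).
In Python, from cell import env, eyes gives the robot as it stands.
- The arm moves only by the shell command python3 -m pendant 'ROWS' [FORCE]. ROWS is text: rows parted by semicolons, each of 7 numbers parted by spaces: the shift along the tool's x, y, z as a fraction of full scale, then the turn, a rotation vector about the tool's x, y, z as a fraction of full scale, then the opening, from 0 (shut) to 1 (fully open). A call has exactly 10 rows; each row shifts and turns the commanded pose from where the row before left it, along the tool's axes as they then stand; what a row does not reach is not made up. Full scale, the value 1, is 0.2 m for a shift and 120 degrees for a turn. A row lasts 1/10 s, in which the tool goes at most 50 mm and 8.59 degrees, less where a joint would pass 70% of its speed; a pose out of reach is approached as far as the arm can. A call with a number of a shift or a turn outside -1 to 1 is refused whole. A call with a gripper value outside its range is refused whole. The fingers move at their own pace and stop on an object; FORCE is the grip in N (left out, the last holds). Time passes only in rows, so rows that do not move let the fingers close, or fill a call up. It gives the time, the measured TCP pose, the force, the opening and the grip force at its end, in the units of the state.
- env.sense(): the state, without advancing time (a new reading comes with each control period).
- eyes.camera(name): name is "scene" or "top" or "wrist"; returns the picture (400x640x3 uint8, red, green, blue); there is no depth.
- eyes.camera_info(name): a dict with "intrinsics" (3x3 intrinsics, pixels), "R" (3x3) and "t" (3): a world point X has camera coordinates R X + t; the wrist camera has in their place "mount" (4x4, takes a point from camera to tool coordinates, whose origin is the TCP and whose axes are the flange's). Camera axes: x right, y down, z forward; pixel columns grow to the right and rows downward; lengths in m; the calibration is good to about 2 mm. A picture is of the moment at which its call begins: read the wrist's pose just before it. camera_info takes no time and is no camera call.
- env.sign_off(): hands the job in; it is judged then, once.
Trained networks look in the newest picture that a camera, given by its name, has taken for a name from the list of things; names that differ only in an ending like _2 or _b are one class to them, and where a whole thing is asked for, a point or a joint stands for the part that bears it (a point fixed in the world has none). Each returns a list of dicts, best first, with "score" (0 to 1); they miss things now and then, are a little off and sometimes report something else, mostly with a low value. They report only what shows in the picture. A call takes as long as a camera call.
- eyes.recognise(camera, target): "box" ([left, top, right, bottom] in pixels, round what is visible of it).
The state is a dict: "clock": time; "qpos": joint angles; "joint_vel": joint speeds; "effort": joint torques, N m; "tool_pos": TCP position; "tcp_rot": TCP orientation; "wrist_force": force on the tool from outside, world axes, zero at the start; "ft_torque": the same for the moment, N m; "width": finger opening in m; "grasp_force": force on a finger pad.
Only numpy, scipy, OpenCV 4.12 (cv2) and the standard library are available. Lean on these libraries where they do the work, as an engineer would, in place of code of your own. Each camera call takes 0.05 s, during which the arm holds its last target. There are 200 camera calls.

### The job

Close up the glazing cart for the night: turn every rinsed tumbler that is lying on the cart mouth-down over a drying peg of its own, with its rim flat on the ware board, and pull the drawer open, put the stirring stick, the brush and the throwing rib (whichever are out) in it, and slide it fully shut. Leave the jar, the teacup and the dish where they stand.

Things in the scene. Friction and masses are not known exactly. Their poses are not given: they have to be found in the camera images.
- tumbler0: cream bisque tumbler, a straight octagonal cup 52 mm across flats (56 over corners), 88 mm tall, walls 5, floor 6, inside 42 across flats and 82 mm deep, 0.18 kg; starts lying on one facet, mouth pointing roughly away from the robot. Origin on its axis at mid height (26 mm above the cart when lying); its x axis runs out of the mouth. May be absent.
- tumbler0_mouth (a point): centre of the rim plane of tumbler0 (44 mm along x from its origin), same axes
- tumbler1: cream bisque tumbler, a straight octagonal cup 52 mm across flats (56 over corners), 88 mm tall, walls 5, floor 6, inside 42 across flats and 82 mm deep, 0.18 kg; starts lying on one facet, mouth pointing roughly away from the robot. Origin on its axis at mid height (26 mm above the cart when lying); its x axis runs out of the mouth. May be absent.
- tumbler1_mouth (a point): centre of the rim plane of tumbler1 (44 mm along x from its origin), same axes
- tumbler2: cream bisque tumbler, a straight octagonal cup 52 mm across flats (56 over corners), 88 mm tall, walls 5, floor 6, inside 42 across flats and 82 mm deep, 0.18 kg; starts lying on one facet, mouth pointing roughly away from the robot. Origin on its axis at mid height (26 mm above the cart when lying); its x axis runs out of the mouth. May be absent.
- tumbler2_mouth (a point): centre of the rim plane of tumbler2 (44 mm along x from its origin), same axes
- ware_board: square plywood ware board 300 x 300 x 16 mm clamped to the cart's left edge, fixed in a run; origin at the centre of its underside, z up, x and y along its sides. The red-handled bar clamp sits at its +y edge at x = +90 mm; its upper jaw is 30 mm high above the board, its bar rises 70 mm above the board, 22 mm outside the edge
- peg0 (a point): foot of drying peg 0 on the board's upper face (16 mm above the cart): an upright wooden peg 20 mm in diameter and 62 mm tall, its top 10 mm tapering to 12 mm. The three pegs stand in a row along the board's y, 95 mm apart; axes as the board
- peg1 (a point): foot of drying peg 1 on the board's upper face (16 mm above the cart): an upright wooden peg 20 mm in diameter and 62 mm tall, its top 10 mm tapering to 12 mm. The three pegs stand in a row along the board's y, 95 mm apart; axes as the board
- peg2 (a point): foot of drying peg 2 on the board's upper face (16 mm above the cart): an upright wooden peg 20 mm in diameter and 62 mm tall, its top 10 mm tapering to 12 mm. The three pegs stand in a row along the board's y, 95 mm apart; axes as the board
- unit: small grey bench drawer unit 240 (deep, x) x 240 (wide, y) x 100 mm tall, fixed in a run; origin at the centre of its underside; its front faces its own -x, towards the robot. One drawer slides out along the unit's -x
- unit_drawer0 (a joint): how far the drawer is out in m: 0 fully shut, up to 0.165; starts shut or a little ajar; it stays where it is left
- unit_drawer0_handle (a point): middle of the drawer's horizontal bar handle (120 mm long along the unit's y, 11 mm thick, 35 mm in front of the drawer front), 62 mm above the cart and 38 mm below the unit's top; moves with the drawer; axes as the unit
- drawer_floor (a point): middle of the drawer's inner floor, 22 mm above the cart; moves with the drawer; axes as the unit. Inside 195 (x) by 198 mm (y), walls 56 mm high; front panel's top edge 87 mm above the cart, its inner face 104 mm towards -x from this point. With the drawer out by d, only the first d behind that panel is open from above (the rest is under the unit's top)
- stick: flat wooden stirring stick 150 x 18 x 8 mm lying flat, 30 g; origin at the centre of its underside, x along its length. May be absent.
- brush: flat glaze brush 150 mm long lying flat, 40 g: dark wooden handle 16 mm wide and 10 mm thick from x = -75 to +15 mm, metal ferrule 22 mm wide and 12 mm thick from +15 to +45, bristles to +75; origin at the middle of its length on the underside, x along its length to the bristles. May be absent.
- rib: flat wooden throwing rib, a slab with two round ends, 98 x 38 x 10 mm, lying flat, 35 g; origin at the centre of its underside, x along its length. May be absent.
- jar: matte white lidded porcelain jar, 86 mm in diameter, 115 mm tall, bystander; origin at the centre of its underside
- teacup: copper-red teacup with a handle, 84 mm across, 62 mm tall, bystander; origin at the centre of its underside
- dish: shallow stoneware trinket dish, 100 mm across, 24 mm tall, bystander; origin at the centre of its underside

How it is judged:
By the outcome, as a careful person would: the job done as asked, in the order asked, and still so for the second after the job is handed in, with the robot touching nothing.
Of tumbler0, tumbler1, tumbler2 only 2 to 3 are there at a start; the rules pass over those that are not, and their reading is None.
Of stick, brush, rib only 2 to 3 are there at a start; the rules pass over those that are not, and their reading is None.
At some moment in a run one of tumbler0, tumbler1, tumbler2, stick, brush, rib may be knocked a few centimetres aside while the robot is not near it.
Once in a run the grip may slacken for a moment while it holds something.
It also fails if it takes over 210 s, if anything falls off the work surface, if the arm or the gripper's body presses on something with over 40 N, if the wrist force passes 120 N, or if a joint passes its speed limit or range.

## Working session

There is one attempt and no reset: what is moved stays moved. The work goes in short steps, Python scripts to look and compute and a shell command to move; the robot and the scene stay as the last step left them, time stands still between calls to the robot, and variables do not carry over. Pictures are saved under pics/ and viewed, at most 19 in all, crops included, and the job is handed in when it is done.

```bash
ls; mkdir -p pics; python3 - <<'E'
from cell import env, eyes
import cv2, numpy as np
for n in ("scene","top"):
    im=eyes.camera(n); cv2.imwrite(f"pics/{n}0.png",im[:,:,::-1])
    print(n,{k:np.round(v,3).tolist() for k,v in eyes.camera_info(n).items()})
    for t in ["tumbler0","stick","brush","rib","unit","ware_board","jar","teacup","dish","unit_drawer0_handle"]:
        print(t,[(np.round(d["box"]).tolist(),round(d["score"],2)) for d in eyes.recognise(n,t)])
print(eyes.camera_info("wrist")); s=env.sense(); print(s)
E
```

```text
pics
scene {'intrinsics': [[368.165, 0.0, 323.369], [0.0, 368.165, 198.71], [0.0, 0.0, 1.0]], 'R': [[-0.291, 0.956, 0.019], [0.735, 0.237, -0.635], [-0.612, -0.171, -0.772]], 't': [0.195, -0.41, 1.434]}
tumbler0 [([317.0, 196.0, 349.0, 232.0], 0.79), ([365.0, 213.0, 388.0, 245.0], 0.73), ([369.0, 260.0, 409.0, 294.0], 0.39)]
stick [([364.0, 211.0, 385.0, 248.0], 0.74), ([342.0, 154.0, 367.0, 190.0], 0.58), ([304.0, 155.0, 326.0, 175.0], 0.57)]
brush [([375.0, 160.0, 390.0, 197.0], 0.53), ([365.0, 209.0, 389.0, 248.0], 0.25)]
rib [([301.0, 154.0, 327.0, 174.0], 0.83), ([302.0, 236.0, 335.0, 273.0], 0.2)]
unit [([129.0, 120.0, 246.0, 221.0], 0.58)]
ware_board [([401.0, 164.0, 578.0, 272.0], 0.78), ([374.0, 158.0, 388.0, 197.0], 0.36)]
jar [([302.0, 236.0, 338.0, 276.0], 0.68), ([369.0, 261.0, 408.0, 292.0], 0.47)]
teacup [([228.0, 220.0, 273.0, 259.0], 0.73), ([399.0, 162.0, 579.0, 272.0], 0.67)]
dish [([369.0, 260.0, 411.0, 293.0], 0.86), ([230.0, 222.0, 275.0, 258.0], 0.5)]
unit_drawer0_handle [([206.0, 120.0, 248.0, 184.0], 0.71)]
top {'intrinsics': [[497.486, 0.0, 314.519], [0.0, 4
[... 1372 characters left out ...]
 1.00000000e+00]])}
{'clock': 1.1, 'qpos': array([-1.05236972e+00,  2.55124475e-01,  1.08224923e-01,  3.21062330e-05,
       -1.42390085e+00, -2.84600440e-01]), 'joint_vel': array([ 0.0018776 , -0.0004861 ,  0.00223334,  0.00156654, -0.00103859,
        0.00097446]), 'effort': array([ 1.81711066e-04, -3.86405790e+01,  2.38071656e+01,  5.36789417e+00,
       -4.60114206e-04,  9.06154384e-06]), 'tool_pos': array([ 0.12745483, -0.53503775,  0.23128502]), 'tcp_rot': array([ 3.66460856e-01, -3.12011493e+00,  1.36084192e-05]), 'wrist_force': array([-0.07499297,  0.11049201,  0.52315106]), 'ft_torque': array([ 0.00821584, -0.02585981, -0.04519334]), 'grasp_force': 0.0, 'width': 0.08508766781530458}
```

```bash
cat > h.py <<'E'
from cell import env, eyes
import cv2, numpy as np
from scipy.spatial.transform import Rotation as R
def cam(n,s=None):
    c=eyes.camera_info(n); K=np.array(c["intrinsics"])
    if "R" in c: return K,np.array(c["R"]),np.array(c["t"])
    s=s or env.sense(); M=np.array(c["mount"]); T=np.eye(4)
    T[:3,:3]=R.from_rotvec(s["tcp_rot"]).as_matrix(); T[:3,3]=s["tool_pos"]
    W=np.linalg.inv(T@M); return K,W[:3,:3],W[:3,3]
def back(uv,z,n="top",c=None):
    K,Rm,t=c or cam(n); d=Rm.T@np.linalg.solve(K,[uv[0],uv[1],1]); o=-Rm.T@t
    return o+d*(z-o[2])/d[2]
def proj(X,n="top",c=None):
    K,Rm,t=c or cam(n); p=K@(Rm@np.asarray(X,float)+t); return p[:2]/p[2]
def state():
    s=env.sense(); m=R.from_rotvec(s["tcp_rot"]).as_matrix()
    print("t",round(s["clock"],2),"p",np.round(s["tool_pos"],4),"x",np.round(m[:,0],3),"z",np.round(m[:,2],3),"w",round(s["width"],4),"F",np.round(s["wrist_force"],1),"g",round(s["grasp_force"],1),"q",np.round(s["qpos"],2))
    return s,m
E
python3 - <<'E'
from h import *
im=cv2.imread("pics/top0.png")
cv2.imwrite("pics/t0c.png",cv2.resize(im[120:310,240:400],None,fx=3.1,fy=3.1,interpolation=cv2.INTER_CUBIC))
a=cv2.resize(im[130:310,80:250],None,fx=2.3,fy=2.3); b=cv2.resize(im[130:310,395:545],None,fx=2.3,fy=2.3)
cv2.imwrite("pics/t0d.png",np.hstack([a,b]))
print(R.from_rotvec(env.sense()["tcp_rot"]).as_matrix().round(3))
E
```

```text
[[-0.973 -0.232 -0.   ]
 [-0.232  0.973 -0.   ]
 [ 0.    -0.    -1.   ]]
```

View pics/t0c.png

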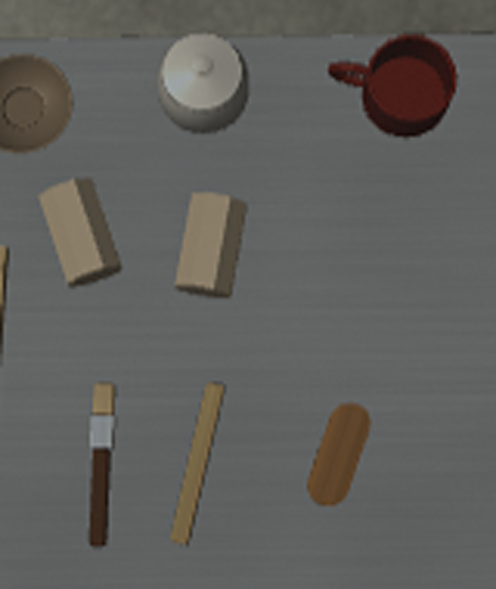

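View pics/t0d.png

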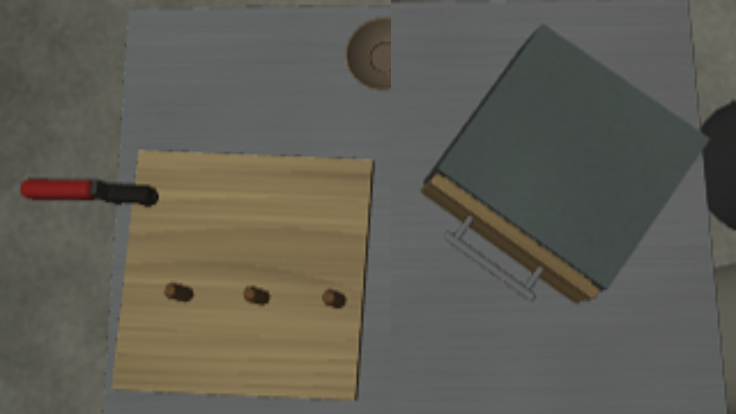

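```bash
cat >> h.py <<'E'
from scipy.optimize import minimize
def mask(im,th=45):
    return (cv2.cvtColor(im,cv2.COLOR_RGB2HSV)[...,1]>th).astype(np.uint8)
def prism(p,kind):
    x,y,a=p; c,s=np.cos(a),np.sin(a)
    if kind=="tumbler":
        r=.026/np.cos(np.pi/8); th=np.pi/8+np.arange(8)*np.pi/4
        P=np.array([(u,r*np.cos(t),.026+r*np.sin(t)) for u in(-.044,.044) for t in th])
    elif kind=="rib":
        th=np.linspace(0,2*np.pi,24); P=np.array([(.03*np.sign(np.cos(t))+.019*np.cos(t),.019*np.sin(t),z) for t in th for z in(0,.01)])
    elif kind=="stick": P=np.array([(u,v,z) for u in(-.075,.075) for v in(-.009,.009) for z in(0,.008)])
    else: P=np.array([(u,v,z) for u,v in((-.075,.008),(-.075,-.008),(.045,.011),(.045,-.011),(.075,.011),(.075,-.011)) for z in(0,.01)])
    return np.c_[x+c*P[:,0]-s*P[:,1],y+s*P[:,0]+c*P[:,1],P[:,2]]
def hull(p,kind,c):
    return cv2.convexHull(np.array([proj(X,c=c) for X in prism(p,kind)],np.float32))
def fit(kind,views,p0):
    "views: list of (camparams, hull of mask)"
    def cost(p):
        s=0
        for c,h in views:
            g=hull(p,kind,c); i=cv2.intersectConvexConvex(g,h)[0]
            s+=1-i/(cv2.contourArea(g)+cv2.contourArea(h)-i)
        return s/len(views)
    best=None
    for da in (-.5,-.2,0,.2,.5):
        r=minimize(cost,np.add(p0,[0,0,da]),method="Nelder-Mead",options=dict(initial_simplex=np.add(p0,[0,0,da])+np.array([[0,0,0],[.02,0,0],[0,.02,0],[0,0,.2]])))
        if best is None or r.fun<best.fun: best=r
    return best.x,best.fun
def blob(im,box,th=45,pad=3):
    l,t,r,b=np.round(box).astype(int); l-=pad;t-=pad;r+=pad;b+=pad; l=max(l,0);t=max(t,0)
    m=np.zeros(im.shape[:2],np.uint8); m[t:b,l:r]=mask(im,th)[t:b,l:r]
    n,lab,st,_=cv2.connectedComponentsWithStats(m); k=1+st[1:,4].argmax()
    pts=cv2.findNonZero((lab==k).astype(np.uint8)).reshape(-1,2)
    return cv2.convexHull(np.concatenate([pts+d for d in((-.5,-.5),(.5,.5),(-.5,.5),(.5,-.5))]).astype(np.float32))
def plan(p1,x,z,n):
    "n equal rows to TCP p1, tool x axis along x, z along z"
    s=env.sense(); R0=R.from_rotvec(s["tcp_rot"]); z=np.array(z,float);z/=np.linalg.norm(z); x=np.array(x,float); x=x-z*(x@z); x/=np.linalg.norm(x)
    R1=R.from_matrix(np.c_[x,np.cross(z,x),z]); w=(R0.inv()*R1).as_rotvec(); S=sum(R.from_rotvec(w*i/n).as_matrix() for i in range(n))
    d=np.linalg.solve(S,R0.inv().apply(np.array(p1)-s["tool_pos"]))
    print(n,"rows of",np.round(d/.2,3),np.round(w/n/np.radians(120),4),"mm/row",round(np.linalg.norm(d)*1e3,1),"deg/row",round(np.degrees(np.linalg.norm(w))/n,2))
E
python3 - <<'E'
from h import *
ims={n:cv2.imread(f"pics/{n}0.png")[:,:,::-1] for n in("top","scene")}
cs={n:cam(n) for n in ims}
B=dict(tA=("tumbler",(253,178,278,212),(317,196,349,232)),tB=("tumbler",(296,180,320,216),(317,196,349,232)),stick=("stick",(294,243,312,296),None),brush=("brush",(267,243,278,297),None),rib=("rib",(339,249,362,285),None))
B["tA"]=("tumbler",(253,178,278,212),(365,213,388,245))
sb={"stick":(342,154,367,190),"brush":(375,160,390,197),"rib":(301,154,327,174)}
for k,(kind,bt,bs) in B.items():
    bs=bs or sb[k]
    vt=(cs["top"],blob(ims["top"],bt)); vs=(cs["scene"],blob(ims["scene"],bs))
    c=back(vt[1].mean(axis=(0,1)),.01)
    for nm,v in(("top",[vt]),("scene",[vs]),("both",[vt,vs])):
        p,f=fit(kind,v,(c[0],c[1],0)); print(k,nm,p.round(4),round(f,3))
D=lambda x,y:((x-391)/2.3+395,y/2.3+130)
L=lambda x,y:(x/2.3+80,y/2.3+130)
print("unit",[back(D(*q),.1).round(3)[:2] for q in((543,25),(708,140),(602,290),(437,175))])
print("handle",[back(D(*q),.062).round(3)[:2] for q in((447,235),(533,297))])
print("board",[back(L(*q),.016).round(3)[:2] for q in((138,151),(373,159),(355,399),(113,387))])
print("pegs",[back(L(*q),.078).round(3)[:2] for q in((171,291),(250,294),(328,296))])
for n,t,z in (("top","jar",.05),("top","teacup",.04),("top","dish",.015)):
    pass
print([back(q,.03).round(3) for q in ((306,149),(368,147),(247,154))])
E
```

```text
tA top [0.6489 0.1403 0.3078] 0.038
tA scene [0.6444 0.1391 0.3127] 0.03
tA both [0.6476 0.1399 0.3064] 0.058
tB top [ 0.6351  0.0184 -0.1594] 0.042
tB scene [ 0.6313  0.0164 -0.1881] 0.038
tB both [ 0.6339  0.0173 -0.1807] 0.067
stick top [ 0.435   0.0329 -0.2237] 0.132
stick scene [ 0.4314  0.0312 -0.2316] 0.164
stick both [ 0.4337  0.0319 -0.235 ] 0.162
brush top [ 0.4362  0.1217 -0.0144] 0.499
brush scene [0.3615 0.122  0.0147] 0.509
brush both [0.3732 0.1224 0.0097] 0.515
rib top [ 0.4419 -0.0982 -0.3883] 0.107
rib scene [ 0.4379 -0.0999 -0.3935] 0.131
rib both [ 0.4396 -0.0989 -0.3732] 0.138
unit [array([ 0.781, -0.414]), array([ 0.636, -0.601]), array([ 0.459, -0.461]), array([ 0.597, -0.276])]
handle [array([ 0.53 , -0.292]), array([ 0.454, -0.391])]
board [array([0.651, 0.508]), array([0.638, 0.209]), array([0.34 , 0.226]), array([0.357, 0.522])]
pegs [array([0.469, 0.437]), array([0.464, 0.343]), array([0.461, 0.25 ])]
[array([0.783, 0.022, 0.03 ]), array([ 0.787, -0.161,  0.03 ]), array([0.77 , 0.195, 0.03 ])]
```

View pics/scene0.png

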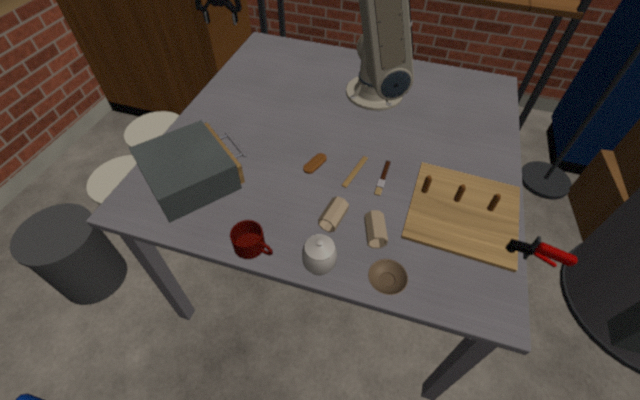

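```bash
python3 - <<'E'
from h import *
plan([.42,.0,.25],[1,-.17,0],[0,0,-1],20)
E
```

```text
20 rows of [-0.19  -0.095 -0.005] [ 0.     -0.     -0.0654] mm/row 42.6 deg/row 7.85
```

```bash
R="0 0 0 0 0 -0.0654 1"; python3 -m pendant '0 0 0 0 0 -0.0654 1;0 0 0 0 0 -0.0654 1;0 0 0 0 0 -0.0654 1;0 0 0 0 0 -0.0654 1;0 0 0 0 0 -0.0654 1;0 0 0 0 0 -0.0654 1;0 0 0 0 0 -0.0654 1;0 0 0 0 0 -0.0654 1;0 0 0 0 0 -0.0654 1;0 0 0 0 0 -0.0654 1' 40 ; python3 -m pendant '0 0 0 0 0 -0.0654 1;0 0 0 0 0 -0.0654 1;0 0 0 0 0 -0.0654 1;0 0 0 0 0 -0.0654 1;0 0 0 0 0 -0.0654 1;0 0 0 0 0 -0.0654 1;0 0 0 0 0 -0.0654 1;0 0 0 0 0 -0.0654 1;0 0 0 0 0 -0.0654 1;0 0 0 0 0 -0.0654 1'
python3 - <<'E'
from h import *
state()
plan([.42,.0,.25],[1,-.17,0],[0,0,-1],14)
E
```

```text
clock: 2.1
tool_pos: [0.1274, -0.535, 0.2313]
tcp_rot: [-2.264, 2.178, 0.0]
wrist_force: [0.1, -0.2, 0.6]
width: 0.0851
grasp_force: 0.0
clock: 3.1
tool_pos: [0.1274, -0.535, 0.2313]
tcp_rot: [-3.131, 0.255, 0.0]
wrist_force: [0.6, 0.1, -0.1]
width: 0.0851
grasp_force: 0.0
t 3.1 p [ 0.1274 -0.535   0.2313] x [ 0.987 -0.162 -0.   ] z [-0.  0. -1.] w 0.0851 F [ 0.6  0.1 -0.1] g 0.0 q [-1.05  0.26  0.11 -0.   -1.42  2.46]
14 rows of [ 0.072 -0.206 -0.007] [-0.      0.      0.0002] mm/row 43.6 deg/row 0.02
```

```bash
python3 -m pendant '.072 -.206 -.007 0 0 0 1;.072 -.206 -.007 0 0 0 1;.072 -.206 -.007 0 0 0 1;.072 -.206 -.007 0 0 0 1;.072 -.206 -.007 0 0 0 1;.072 -.206 -.007 0 0 0 1;.072 -.206 -.007 0 0 0 1;.072 -.206 -.007 0 0 0 1;.072 -.206 -.007 0 0 0 1;.072 -.206 -.007 0 0 0 1'; python3 -m pendant '.072 -.206 -.007 0 0 0 1;.072 -.206 -.007 0 0 0 1;.072 -.206 -.007 0 0 0 1;.072 -.206 -.007 0 0 0 1;0 0 0 0 0 0 1;0 0 0 0 0 0 1;0 0 0 0 0 0 1;0 0 0 0 0 0 1;0 0 0 0 0 0 1;0 0 0 0 0 0 1'
cat >> h.py <<'E'
def tgrasp(x,y,a,th=30,back=.12,s=-.010):
    "TCP, tool x, tool z for gripping a lying tumbler"
    t=np.radians(th); ax=np.array([np.cos(a),np.sin(a),0]); z=np.cos(t)*ax-[0,0,np.sin(t)]
    return np.array([x,y,.026])+s*ax+.019*z-back*z, np.sin(t)*ax+[0,0,np.cos(t)], z
E
python3 - <<'E'
from h import *
state()
p,x,z=tgrasp(.634,.0175,-.17); print(p); plan(p,x,z,10); plan(p+[0,0,.05],x,z,10)
E
```

```text
clock: 4.1
tool_pos: [0.3389, -0.1513, 0.2457]
tcp_rot: [-3.13, 0.264, -0.002]
wrist_force: [0.8, -1.9, 0.2]
width: 0.0852
grasp_force: 0.0
clock: 5.1
tool_pos: [0.4227, -0.0007, 0.2511]
tcp_rot: [-3.13, 0.266, -0.001]
wrist_force: [-0.0, 0.9, -0.0]
width: 0.0851
grasp_force: 0.0
t 5.1 p [ 0.4227 -0.0007  0.2511] x [ 0.986 -0.169  0.   ] z [ 0.  0. -1.] w 0.0851 F [-0.   0.9 -0. ] g 0.0 q [ 0.37 -0.01 -0.15  0.   -1.43  1.03]
[0.53793647 0.03398996 0.0765    ]
10 rows of [ 0.009 -0.027  0.107] [-0.    0.05  0.  ] mm/row 22.1 deg/row 6.0
10 rows of [ 0.021 -0.027  0.084] [-0.    0.05  0.  ] mm/row 18.1 deg/row 6.0
```

```bash
python3 -m pendant '.021 -.027 .084 0 .05 0 1;.021 -.027 .084 0 .05 0 1;.021 -.027 .084 0 .05 0 1;.021 -.027 .084 0 .05 0 1;.021 -.027 .084 0 .05 0 1;.021 -.027 .084 0 .05 0 1;.021 -.027 .084 0 .05 0 1;.021 -.027 .084 0 .05 0 1;.021 -.027 .084 0 .05 0 1;.021 -.027 .084 0 .05 0 1'
python3 - <<'E'
from h import *
state()
cv2.imwrite("pics/w1.png",eyes.camera("wrist")[:,:,::-1])
p,x,z=tgrasp(.634,.0175,-.17); plan(p,x,z,3);plan(p+.12*z,x,z,6)
E
```

```text
clock: 6.1
tool_pos: [0.5198, 0.0185, 0.2127]
tcp_rot: [2.751, -0.304, 1.214]
wrist_force: [-11.1, 77.7, 17.9]
width: 0.0852
grasp_force: 0.0
t 6.1 p [0.5198 0.0185 0.2127] x [ 0.658 -0.135  0.741] z [ 0.717 -0.189 -0.671] w 0.0852 F [-11.1  77.7  17.9] g 0.0 q [ 0.24 -0.2  -1.06  1.72 -0.37 -0.47]
3 rows of [-0.164 -0.039  0.158] [ 0.0117  0.0341 -0.0054] mm/row 46.3 deg/row 4.37
6 rows of [-0.071 -0.023  0.177] [ 0.0058  0.017  -0.0027] mm/row 38.5 deg/row 2.18
```

View pics/w1.png

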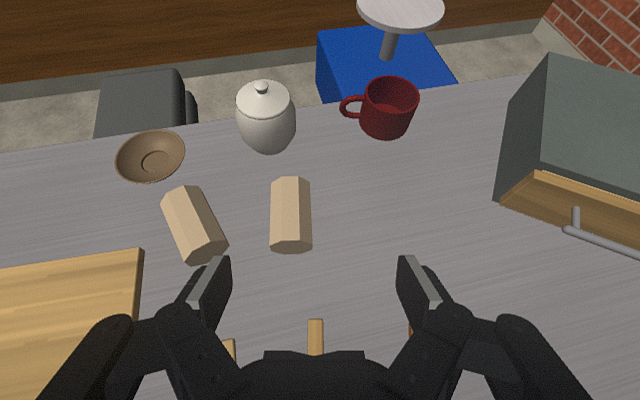

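```bash
python3 - <<'E'
from h import *
import json
s=env.sense(); print(s["qpos"],s["joint_vel"],s["wrist_force"],s["clock"])
plan([.43,0,.25],[1,-.17,0],[0,0,-1],10)
E
```

```text
[ 0.2402663  -0.20272429 -1.05815456  1.70640755 -0.36900044 -0.47848739] [0.04339287 0.00060704 0.01007394 0.03296366 0.0131607  0.33038012] [ 1.48950521 -9.2650395  -0.11020704] 6.15
10 rows of [-0.031  0.017 -0.036] [ 0.0023 -0.0398 -0.0033] mm/row 10.1 deg/row 4.79
```

```bash
cat > log.py <<'E'
from h import *
import json
s,m=state(); open("log.txt","a").write(json.dumps([s["qpos"].tolist(),s["tool_pos"].tolist(),s["tcp_rot"].tolist()])+"\n")
E
python3 log.py >/dev/null
python3 -m pendant '-.031 .017 -.036 .002 -.04 -.003 1;-.031 .017 -.036 .002 -.04 -.003 1;-.031 .017 -.036 .002 -.04 -.003 1;-.031 .017 -.036 .002 -.04 -.003 1;-.031 .017 -.036 .002 -.04 -.003 1;-.031 .017 -.036 .002 -.04 -.003 1;-.031 .017 -.036 .002 -.04 -.003 1;-.031 .017 -.036 .002 -.04 -.003 1;-.031 .017 -.036 .002 -.04 -.003 1;-.031 .017 -.036 .002 -.04 -.003 1'; python3 log.py
```

```text
clock: 7.15
tool_pos: [0.4513, 0.0001, 0.2551]
tcp_rot: [3.08, -0.273, 0.221]
wrist_force: [0.2, -0.5, 0.2]
width: 0.0854
grasp_force: 0.0
t 7.15 p [4.513e-01 1.000e-04 2.551e-01] x [ 0.974 -0.172  0.145] z [ 0.138 -0.053 -0.989] w 0.0854 F [ 0.2 -0.5  0.2] g 0.0 q [ 0.44 -0.05 -0.23  0.11 -1.29  0.93]
```

```bash
cat > kin.py <<'E'
from h import *
import json
from scipy.optimize import least_squares
ax=[(0,0,1),(0,1,0),(0,-1,0),(None),(0,-1,0),(-1,0,0)]
def fk(q,P,s4,full=False):
    a,h,x3,z3,y4,z4,x5,z5,xt,yt,zt=P[:11]
    pts=[(0,0,0),(a,0,h),(x3,0,z3),(0,y4,z4),(x5,0,z5),(0,yt,zt)]
    Rm=R.identity(); t=np.zeros(3); L=[]
    for i in range(6):
        d=ax[i] or (s4,0,0); Ri=R.from_rotvec(np.array(d)*q[i]); p=np.array(pts[i])
        t=Rm.apply(p-Ri.apply(p))+t; Rm=Rm*Ri; L.append((t,Rm))
    t=Rm.apply([xt,yt,zt])+t
    M=R.from_matrix(np.c_[[0,P[11],0],[0,0,0],[1,0,0]]+0) if False else M0
    return t,Rm*M
# tool at zero: z=+x ; x axis found from data
M0=R.identity()
def data():
    D=[([-1.05236972,.255124475,.108224923,3.2e-5,-1.42390085,-.28460044],[.12745483,-.53503775,.23128502],[.366460856,-3.12011493,0])]
    return D+[json.loads(l) for l in open("log.txt")]
def calib(s4):
    global M0
    D=data()
    # orientation M0 from the first record
    M0=R.identity(); _,R0=fk(D[0][0],np.zeros(12),s4); M0=R0.inv()*R.from_rotvec(D[0][2])
    def res(P):
        o=[]
        for q,p,r in D:
            t,Rm=fk(q,P,s4); o+=list((t-p)*10)+list((Rm.inv()*R.from_rotvec(r)).as_rotvec())
        return o+list(1e-3*(P-P0))
    P0=np.array([.05,.3,.05,.6,0,.6,.4,.6,.7,-.154,.6])
    s=least_squares(res,P0); return s
if __name__=="__main__":
    for s4 in(1,-1):
        s=calib(s4); print(s4,s.x.round(4),np.abs(s.fun[:-11]).reshape(-1,6).max(1).round(4)); print(M0.as_matrix().round(3))
E
python3 kin.py
```

```text
1 [ 0.4848 -0.1758  0.7298  0.1616 -0.3367 -0.1599  1.1103  0.089   0.8404
 -0.1544 -0.5559] [0.     2.6772 0.1719]
[[-0.  0.  1.]
 [-1. -0. -0.]
 [ 0. -1.  0.]]
-1 [-0.0086  0.1465 -0.0089  0.6646  0.003   0.6702  0.4003  0.6627  0.7552
 -0.1544  0.6643] [0. 0. 0.]
[[ 0. -0.  1.]
 [-1. -0.  0.]
 [ 0. -1. -0.]]
```

```bash
cat >> kin.py <<'E'
import kin as _k
E
sed -i '$d' kin.py
cat > ik.py <<'E'
import kin; from h import *
from scipy.optimize import least_squares
P=kin.calib(-1).x
lo=np.array([-2.95,-1.21,-1.09,-2.87,-2.94,-3.05])+.06; hi=np.array([2.95,1.97,1.5,1.71,-.07,3.05])-.06
def frame(x,y,z): return R.from_matrix(np.c_[x,y,z])
def ik(p,Rm,q0):
    def res(q):
        t,r=kin.fk(q,P,-1); return np.r_[(t-p)*5,(r.inv()*Rm).as_rotvec()]
    s=least_squares(res,np.clip(q0,lo+1e-3,hi-1e-3),bounds=(lo,hi),xtol=1e-9,max_nfev=60)
    return s.x,np.abs(s.fun).max()
Z=np.array([0,0,1.])
def pick(c,a,th,sg,s=-.015,back=0):
    m=np.array([np.cos(a),np.sin(a),0]); z=np.cos(th)*m-np.sin(th)*Z; y=sg*np.cross(Z,m)
    return np.array([c[0],c[1],.026])+s*m+(.019-back)*z, frame(np.cross(y,z),y,z)
def place(c,psi,th,sg,s=-.015,up=0):
    h=np.array([np.cos(psi),np.sin(psi),0]); z=-np.cos(th)*Z+np.sin(th)*h; y=sg*np.cross(h,Z)
    return np.array([c[0],c[1],.060-s+up])+.019*z, frame(np.cross(y,z),y,z)
E
cat > search.py <<'E'
from ik import *
seeds=[np.array([.4,q2,q3,q4,q5,q6]) for q2,q3 in((0,-.2),(.5,0)) for q4 in(0,-1.5,1.5) for q5 in(-1.5,) for q6 in(-1.6,0,1.6)]
T={"A":((.6476,.140),.307),"B":((.634,.0175),-.17)}; pegs=[(.469,.437),(.464,.343),(.461,.25)]
def sols(pose):
    out=[]
    for q0 in seeds:
        q,e=ik(*pose,q0)
        if e<2e-3 and not any(np.abs(q-o).max()<.1 for o in out): out.append(q)
    return out
for th in (60,75,90):
  for sg in(1,-1):
    for k,(c,a) in T.items():
        print(th,sg,k,[q.round(2).tolist() for q in sols(pick(c,a,np.radians(th),sg))])
    for i in (0,2):
        for psi in range(0,360,45):
            S=sols(place(pegs[i],np.radians(psi),np.radians(th),sg,up=.04))
            if S: print("   peg",i,psi,[q.round(2).tolist() for q in S])
E
time python3 search.py
```

```text
60 1 A []
60 1 B []
   peg 0 45 [[0.46, 0.24, -0.49, -2.13, -0.34, -2.39]]
   peg 0 90 [[0.38, 0.43, -0.1, -1.25, -1.01, -2.81]]
   peg 0 135 [[0.44, 0.76, 0.48, -0.97, -1.71, -2.72]]
   peg 0 180 [[0.63, 1.11, 1.16, -0.84, -2.38, -2.6]]
   peg 0 270 [[1.17, 1.09, 0.7, 0.42, -2.14, -1.12]]
   peg 0 315 [[1.34, 0.73, -0.16, 0.84, -1.46, -1.01]]
   peg 2 45 [[0.09, 0.1, -0.6, -1.65, -0.59, -2.65]]
   peg 2 90 [[0.03, 0.4, -0.18, -1.14, -1.27, -2.64]]
   peg 2 135 [[0.21, 0.7, 0.32, -0.85, -1.83, -2.51]]
   peg 2 180 [[0.48, 0.92, 0.68, -0.54, -2.25, -2.19]]
   peg 2 225 [[0.79, 0.96, 0.56, -0.01, -2.22, -1.58]]
   peg 2 270 [[1.07, 0.77, 0.01, 0.44, -1.78, -1.2]]
   peg 2 315 [[1.24, 0.48, -0.68, 0.96, -1.26, -1.18]]
60 -1 A []
60 -1 B []
   peg 0 45 [[0.46, 0.24, -0.49, -2.13, -0.34, 0.75]]
   peg 0 90 [[0.38, 0.43, -0.1, -1.25, -1.01, 0.33]]
   peg 0 135 [[0.44, 0.76, 0.48, -0.97, -1.71, 0.42]]
   peg 0 180 [[0.63, 1.11, 1.16, -0.84, -2.38, 0.54]]
   peg 0 270 [[1.17, 1.09, 0.7, 0.42, -2.14, 2.02]]
   peg 0 315 [[1.34, 0.73, -0.16, 0.84, -1.46, 2.13]]
   peg 2 45 [[0.09, 0.1, -0.6, -
[... 2828 characters left out ...]
-1.58, 1.57]]
   peg 0 90 [[0.15, 0.74, -0.16, -1.69, -1.48, 0.9]]
   peg 0 135 [[0.31, 1.0, 0.56, -1.35, -2.0, 0.49]]
   peg 0 180 [[0.47, 1.37, 1.42, -1.66, -2.67, -0.09]]
   peg 0 270 [[1.16, 1.36, 0.79, 0.67, -2.45, 2.12]]
   peg 0 315 [[1.36, 0.97, -0.19, 1.04, -1.79, 1.92]]
   peg 2 45 [[-0.32, 0.76, -0.83, -2.04, -1.58, 1.59]]
   peg 2 90 [[-0.16, 0.73, -0.18, -1.44, -1.67, 0.92]]
   peg 2 135 [[0.09, 0.96, 0.43, -1.17, -2.16, 0.65]]
   peg 2 180 [[0.39, 1.17, 0.92, -1.02, -2.68, 0.6]]
   peg 2 225 [[0.79, 1.24, 0.74, -0.01, -2.64, 1.56]]
   peg 2 270 [[1.09, 1.04, 0.05, 0.56, -2.08, 1.87]]
   peg 2 315 [[1.29, 0.79, -0.7, 1.07, -1.61, 1.64]]
real	0m35.378s
user	0m35.892s
sys	0m0.056s
```

```bash
cat >> ik.py <<'E'
lim=np.array([2.57,2.57,3.14,3.14,3.14,3.14])*.07
def path(p1,R1,n,start=None,say=True):
    "twist rows from the current (or given) pose; joint check along the way"
    if start is None:
        s=env.sense(); p0,R0,q=s["tool_pos"],R.from_rotvec(s["tcp_rot"]),s["qpos"]
    else: p0,R0,q=start
    w=(R0.inv()*R1).as_rotvec(); S=sum(R.from_rotvec(w*i/n).as_matrix() for i in range(n)); d=np.linalg.solve(S,R0.inv().apply(p1-p0))
    t,r=p0,R0; worst=0;em=0; mg=9; pts=[]
    for i in range(n):
        t=t+r.apply(d); r=r*R.from_rotvec(w/n); q2,e=ik(t,r,q); worst=max(worst,(np.abs(q2-q)/lim).max()); em=max(em,e); mg=min(mg,(q2-lo).min(),(hi-q2).min()); q=q2; pts.append(t)
    pts=np.array(pts)
    print(n,"x",np.round(d/.2,3),np.round(w/n/np.radians(120),4),"| mm",round(np.linalg.norm(d)*1e3,1),"deg",round(np.degrees(np.linalg.norm(w))/n,2),"speed",round(worst,2),"err",round(em,4),"margin",round(mg,2),"minz",pts[:,2].min().round(3),"rmax",np.hypot(*pts[:,:2].T).max().round(3),"q",q.round(2))
    return p1,R1,q
def down(p,xdir):
    x=np.array([np.cos(xdir),np.sin(xdir),0]); return np.array(p),frame(x,np.cross(-Z,x),-Z)
def look(names,cams=("top","scene")):
    out={}
    for nm,kind,p in names:
        for c in cams:
            im=eyes.camera(c); cc=cam(c); h0=hull(p,kind,cc).reshape(-1,2); box=[*(h0.min(0)-12),*(h0.max(0)+12)]
            q,f=fit(kind,[(cc,blob(im,box,pad=0))],p); print(nm,c,q.round(4),round(f,3)); out[nm,c]=q
    return out
E
python3 - <<'E'
from ik import *
print(look([("B","tumbler",(.634,.0175,-.17))],("top",)) and "")
th=np.radians(75); s=-1
g=pick((.634,.0175),-.17,th,s,back=.12); a=path(*g,10); b=path(*pick((.634,.0175),-.17,th,s),5,start=a)
l=(b[0]+[0,0,.2],b[1]); c=path(*l,6,start=b)
for n in (20,):
    d=path(*place((.461,.25),np.pi/2,th,s,up=.09),n,start=c)
    e=path(*place((.461,.25),np.pi/2,th,s),5,start=d)
E
```

```text
B top [ 0.6351  0.0184 -0.1592] 0.042

10 x [ 0.053 -0.025  0.078] [ 0.0014  0.0056 -0.0001] | mm 19.5 deg 0.7 speed 0.23 err 0.0 margin 0.69 minz 0.124 rmax 0.594 q [ 0.39  0.24 -0.3   0.19 -0.82  0.9 ]
5 x [ 0.   -0.    0.12] [0. 0. 0.] | mm 24.0 deg 0.0 speed 0.25 err 0.0 margin 0.42 minz 0.008 rmax 0.624 q [ 0.35  0.42 -0.39  0.25 -0.55  0.85]
6 x [ 0.043  0.    -0.161] [0. 0. 0.] | mm 33.3 deg 0.0 speed 0.39 err 0.0 margin 0.51 minz 0.041 rmax 0.624 q [ 0.36  0.24 -0.06  0.15 -1.05  0.98]
20 x [-0.07  -0.008  0.054] [ 0.0183 -0.0307  0.0317] | mm 17.8 deg 5.73 speed 0.39 err 0.0 margin 0.86 minz 0.114 rmax 0.614 q [-0.09  0.46 -0.17 -1.3  -1.49  0.63]
5 x [0.087 0.    0.023] [0. 0. 0.] | mm 18.0 deg 0.0 speed 0.21 err 0.0 margin 0.84 minz 0.07 rmax 0.533 q [-0.1   0.63 -0.19 -1.32 -1.44  0.82]
```

```bash
python3 -m pendant '.053 -.025 .078 .0014 .0056 0 1;.053 -.025 .078 .0014 .0056 0 1;.053 -.025 .078 .0014 .0056 0 1;.053 -.025 .078 .0014 .0056 0 1;.053 -.025 .078 .0014 .0056 0 1;.053 -.025 .078 .0014 .0056 0 1;.053 -.025 .078 .0014 .0056 0 1;.053 -.025 .078 .0014 .0056 0 1;.053 -.025 .078 .0014 .0056 0 1;.053 -.025 .078 .0014 .0056 0 1'
python3 log.py; python3 kin.py | tail -4
python3 - <<'E'
from ik import *
b=path(*pick((.634,.0175),-.17,np.radians(75),-1),5)
E
```

```text
clock: 8.2
tool_pos: [0.5932, 0.023, 0.1212]
tcp_rot: [3.078, -0.268, 0.413]
wrist_force: [-0.7, 0.6, 0.6]
width: 0.085
grasp_force: 0.0
t 8.2 p [0.5932 0.023  0.1212] x [ 0.95  -0.167  0.264] z [ 0.259 -0.047 -0.965] w 0.085 F [-0.7  0.6  0.6] g 0.0 q [ 0.39  0.23 -0.32  0.2  -0.8   0.89]
 -0.1544  0.6689] [0. 0. 0. 0.]
[[ 0. -0.  1.]
 [-1. -0.  0.]
 [ 0. -1. -0.]]
5 x [ 0.    -0.002  0.118] [ 0.0002 -0.0005 -0.0003] | mm 23.6 deg 0.07 speed 0.25 err 0.0 margin 0.4 minz 0.008 rmax 0.624 q [ 0.35  0.42 -0.41  0.26 -0.53  0.84]
```

```bash
python3 -m pendant '0 -.002 .118 0 0 0 1;0 -.002 .118 0 0 0 1;0 -.002 .118 0 0 0 1;0 -.002 .118 0 0 0 1;0 -.002 .118 0 0 0 1;0 0 0 0 0 0 0;0 0 0 0 0 0 0;0 0 0 0 0 0 0;0 0 0 0 0 0 0;0 0 0 0 0 0 0' 60
python3 - <<'E'
from ik import *
s,m=state(); th=np.radians(75)
l=(s["tool_pos"]+[0,0,.2],R.from_rotvec(s["tcp_rot"])); c=path(*l,6)
for n,u in ((20,.16),(20,.12)):
    d=path(*place((.461,.25),np.pi/2,th,-1,up=u),n,start=c)
E
```

```text
clock: 9.2
tool_pos: [0.624, 0.0198, 0.0093]
tcp_rot: [3.079, -0.269, 0.414]
wrist_force: [-4.8, 0.9, 5.8]
width: 0.0509
grasp_force: 65.1
t 9.2 p [0.624  0.0198 0.0093] x [ 0.95  -0.167  0.264] z [ 0.26  -0.046 -0.965] w 0.0509 F [-4.8  0.9  5.8] g 65.1 q [ 0.35  0.41 -0.41  0.27 -0.53  0.83]
6 x [ 0.044  0.    -0.161] [0. 0. 0.] | mm 33.3 deg 0.0 speed 0.41 err 0.0 margin 0.49 minz 0.043 rmax 0.624 q [ 0.36  0.23 -0.07  0.16 -1.04  0.97]
20 x [-0.079 -0.015  0.038] [ 0.0182 -0.0308  0.0316] | mm 17.7 deg 5.73 speed 0.39 err 0.0 margin 0.91 minz 0.151 rmax 0.612 q [-0.09  0.35 -0.12 -1.3  -1.53  0.48]
20 x [-0.074 -0.01   0.047] [ 0.0182 -0.0308  0.0316] | mm 17.6 deg 5.73 speed 0.39 err 0.0 margin 0.87 minz 0.132 rmax 0.613 q [-0.09  0.41 -0.16 -1.3  -1.5   0.57]
```

```bash
python3 -m pendant '.044 0 -.161 0 0 0 0;.044 0 -.161 0 0 0 0;.044 0 -.161 0 0 0 0;.044 0 -.161 0 0 0 0;.044 0 -.161 0 0 0 0;.044 0 -.161 0 0 0 0;0 0 0 0 0 0 0;0 0 0 0 0 0 0;0 0 0 0 0 0 0;0 0 0 0 0 0 0'
python3 - <<'E'
from ik import *
s,m=state(); th=np.radians(75)
d=path(*place((.461,.25),np.pi/2,th,-1,up=.16),20)
E
```

```text
clock: 10.2
tool_pos: [0.623, 0.0195, 0.2065]
tcp_rot: [3.078, -0.269, 0.406]
wrist_force: [-0.0, -0.5, -1.3]
width: 0.051
grasp_force: 64.5
t 10.2 p [0.623  0.0195 0.2065] x [ 0.951 -0.167  0.26 ] z [ 0.255 -0.047 -0.966] w 0.051 F [-0.  -0.5 -1.3] g 64.5 q [ 0.36  0.23 -0.07  0.16 -1.04  0.97]
20 x [-0.079 -0.015  0.037] [ 0.0183 -0.0308  0.0316] | mm 17.7 deg 5.72 speed 0.39 err 0.0 margin 0.91 minz 0.15 rmax 0.611 q [-0.09  0.35 -0.12 -1.3  -1.53  0.48]
```

```bash
for i in 1 2; do python3 -m pendant '-.079 -.015 .037 .0183 -.0308 .0316 0;-.079 -.015 .037 .0183 -.0308 .0316 0;-.079 -.015 .037 .0183 -.0308 .0316 0;-.079 -.015 .037 .0183 -.0308 .0316 0;-.079 -.015 .037 .0183 -.0308 .0316 0;-.079 -.015 .037 .0183 -.0308 .0316 0;-.079 -.015 .037 .0183 -.0308 .0316 0;-.079 -.015 .037 .0183 -.0308 .0316 0;-.079 -.015 .037 .0183 -.0308 .0316 0;-.079 -.015 .037 .0183 -.0308 .0316 0'; done
python3 log.py
python3 - <<'E'
from ik import *
th=np.radians(75)
for n in("top","scene"):
    im=eyes.camera(n); c=proj([.461,.25,.12],n); x,y=int(c[0]),int(c[1]); cv2.imwrite(f"pics/h_{n}.png",cv2.resize(im[max(0,y-60):y+60,max(0,x-60):x+60],(400,400),interpolation=2)[:,:,::-1])
cv2.imwrite("pics/hold1.png",np.hstack([cv2.imread("pics/h_top.png"),cv2.imread("pics/h_scene.png")]))
d=path(*place((.461,.25),np.pi/2,th,-1,up=.07),5)
e=path(*place((.461,.25),np.pi/2,th,-1,up=.0),10,start=d)
E
```

```text
clock: 11.2
tool_pos: [0.5016, 0.1246, 0.1518]
tcp_rot: [-2.412, 1.013, 0.47]
wrist_force: [-0.2, -1.0, -2.8]
width: 0.0513
grasp_force: 64.4
clock: 12.2
tool_pos: [0.461, 0.2681, 0.2323]
tcp_rot: [-1.393, 1.401, 1.075]
wrist_force: [-1.0, 1.2, -2.0]
width: 0.0509
grasp_force: 64.5
t 12.2 p [0.461  0.2681 0.2323] x [-0.003 -0.255 -0.967] z [ 0.003  0.967 -0.255] w 0.0509 F [-1.   1.2 -2. ] g 64.5 q [-0.09  0.34 -0.13 -1.3  -1.53  0.47]
5 x [ 0.089 -0.001  0.024] [-0.0002  0.0003 -0.0003] | mm 18.4 deg 0.05 speed 0.2 err 0.0 margin 0.85 minz 0.14 rmax 0.533 q [-0.09  0.51 -0.18 -1.31 -1.47  0.69]
10 x [0.034 0.    0.009] [0. 0. 0.] | mm 7.0 deg 0.0 speed 0.08 err 0.0 margin 0.83 minz 0.07 rmax 0.533 q [-0.09  0.65 -0.2  -1.33 -1.44  0.84]
```

View pics/hold1.png

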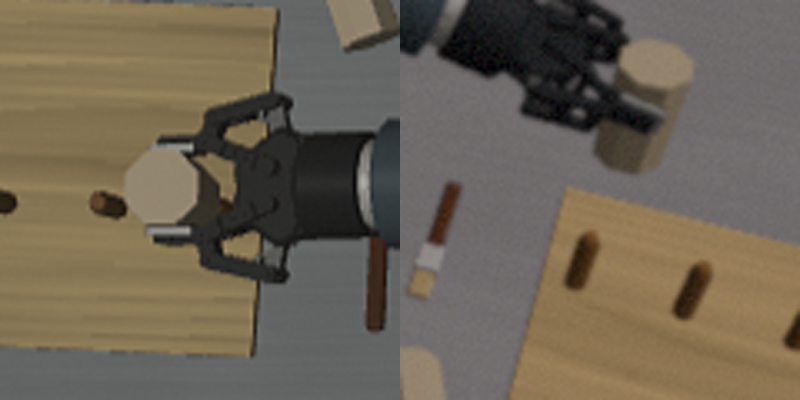

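```bash
python3 - <<'E'
from h import *
def full(n,u,v):
    c=proj([.461,.25,.12],n); x,y=int(c[0]),int(c[1]); return max(0,x-60)+u*.3-.5,max(0,y-60)+v*.3-.5
print("base",back(full("top",163,186),.266,"top"), "scene",back(full("scene",254,65),.266,"scene"))
print("peg2 top scene",back(full("scene",191,238),.078,"scene"),"peg1",back(full("scene",303,270),.078,"scene"))
im=cv2.imread("pics/top0.png")[:,:,::-1]
sc=cv2.imread("pics/scene0.png")
cv2.imwrite("pics/pegs.png",np.hstack([cv2.resize(im[235:275,140:240],(500,200),interpolation=2)[:,:,::-1][:, :400],cv2.resize(sc[165:225,410:510],(400,240),interpolation=2)[:200]]))
E
```

```text
base [0.46180943 0.25071445 0.266     ] scene [0.46021577 0.25015182 0.266     ]
peg2 top scene [0.45985916 0.24888126 0.078     ] peg1 [0.46767137 0.34320196 0.078     ]
```

View pics/pegs.png

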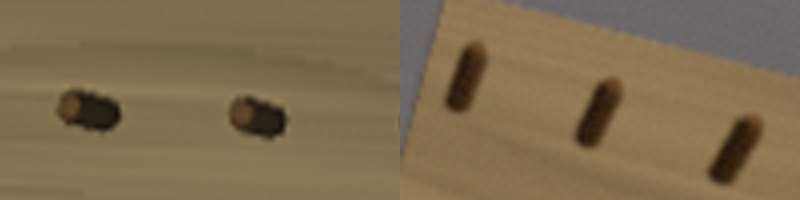

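```bash
python3 -m pendant '.089 -.001 .024 0 0 0 0;.089 -.001 .024 0 0 0 0;.089 -.001 .024 0 0 0 0;.089 -.001 .024 0 0 0 0;.089 -.001 .024 0 0 0 0;.034 0 .009 0 0 0 0;.034 0 .009 0 0 0 0;.034 0 .009 0 0 0 0;.034 0 .009 0 0 0 0;.034 0 .009 0 0 0 0'
python3 -m pendant '.034 0 .009 0 0 0 0;.034 0 .009 0 0 0 0;.034 0 .009 0 0 0 0;.034 0 .009 0 0 0 0;.01 0 .0025 0 0 0 0;0 0 0 0 0 0 0;0 0 0 0 0 0 0;0 0 0 0 0 0 0;0 0 0 0 0 0 0;0 0 0 0 0 0 0'
python3 -c "
from ik import *; state(); path(*place((.461,.25),np.pi/2,np.radians(75),-1,up=.0),1)"
```

```text
clock: 13.3
tool_pos: [0.4625, 0.2685, 0.1056]
tcp_rot: [-1.398, 1.396, 1.071]
wrist_force: [0.1, -0.5, -1.5]
width: 0.0512
grasp_force: 64.4
clock: 14.3
tool_pos: [0.4625, 0.2685, 0.0758]
tcp_rot: [-1.397, 1.397, 1.072]
wrist_force: [1.0, -0.3, -1.4]
width: 0.051
grasp_force: 68.5
t 14.3 p [0.4625 0.2685 0.0758] x [ 0.002 -0.256 -0.967] z [ 0.002  0.967 -0.256] w 0.051 F [ 1.  -0.3 -1.4] g 68.5 q [-0.1   0.64 -0.2  -1.33 -1.44  0.84]
1 x [0.028 0.007 0.007] [-0.001   0.0012  0.001 ] | mm 5.9 deg 0.23 speed 0.05 err 0.0 margin 0.83 minz 0.07 rmax 0.533 q [-0.09  0.65 -0.2  -1.33 -1.44  0.84]
```

Lower in 1 mm steps, looking for contact.

```bash
python3 -m pendant '.007 .003 .002 0 0 0 0;.007 .003 .002 0 0 0 0;.004 0 .001 0 0 0 0;0 0 0 0 0 0 0;0 0 0 0 0 0 0;0 0 0 0 0 0 0;0 0 0 0 0 0 0;0 0 0 0 0 0 0;0 0 0 0 0 0 0;0 0 0 0 0 0 0'
python3 -m pendant '.005 0 .0015 0 0 0 0;0 0 0 0 0 0 0;0 0 0 0 0 0 0;0 0 0 0 0 0 0;0 0 0 0 0 0 0;0 0 0 0 0 0 0;0 0 0 0 0 0 0;0 0 0 0 0 0 0;0 0 0 0 0 0 0;0 0 0 0 0 0 0'
```

```text
clock: 15.3
tool_pos: [0.461, 0.2686, 0.0721]
tcp_rot: [-1.397, 1.397, 1.073]
wrist_force: [-2.8, -0.3, 2.3]
width: 0.051
grasp_force: 68.9
clock: 16.3
tool_pos: [0.461, 0.2687, 0.072]
tcp_rot: [-1.397, 1.394, 1.074]
wrist_force: [-3.1, -2.1, 7.6]
width: 0.0509
grasp_force: 69.4
```

```bash
python3 -m pendant '0 0 0 0 0 0 1;0 0 0 0 0 0 1;0 0 0 0 0 0 1;0 0 0 0 0 0 1;0 0 -.15 0 0 0 1;0 0 -.15 0 0 0 1;0 0 -.15 0 0 0 1;0 0 -.15 0 0 0 1;-.15 0 0 0 0 0 1;-.15 0 0 0 0 0 1' 
python3 - <<'E'
from ik import *
state(); r=look([("A","tumbler",(.6476,.14,.307))]); 
p=(r["A","top"]+r["A","scene"])/2 ; th=np.radians(75)
a=path(*pick(p[:2],p[2],th,-1,back=.14),20)
b=path(*pick(p[:2],p[2],th,-1),6,start=a)
c=path(b[0]+[0,0,.2],b[1],6,start=b)
for psi in(280,300,315):
    d=path(*place((.469,.437),np.radians(psi),th,-1,up=.16),20,start=c)
im=eyes.camera("top"); cv2.imwrite("pics/p1.png",cv2.resize(im[190:310,80:280],(800,480),interpolation=2)[:,:,::-1])
E
```

```text
clock: 17.3
tool_pos: [0.4613, 0.1672, 0.1597]
tcp_rot: [-1.394, 1.399, 1.073]
wrist_force: [0.3, 0.9, 1.7]
width: 0.0851
grasp_force: 0.0
t 17.3 p [0.4613 0.1672 0.1597] x [-0.001 -0.256 -0.967] z [ 0.004  0.967 -0.256] w 0.0851 F [0.3 0.9 1.7] g 0.0 q [-0.27  0.5  -0.12 -1.21 -1.62  0.67]
A top [0.6487 0.1403 0.3072] 0.039
A scene [0.6445 0.139  0.3141] 0.025
20 x [ 0.041 -0.012 -0.015] [-0.0244  0.0248 -0.0418] | mm 9.1 deg 6.53 speed 0.41 err 0.0 margin 0.75 minz 0.118 rmax 0.615 q [ 0.49  0.25 -0.18  0.06 -0.88  1.36]
6 x [0.    0.    0.117] [0. 0. 0.] | mm 23.3 deg 0.0 speed 0.23 err 0.0 margin 0.46 minz 0.008 rmax 0.651 q [ 0.47  0.46 -0.27  0.08 -0.59  1.35]
6 x [ 0.043  0.    -0.161] [0. 0. 0.] | mm 33.3 deg 0.0 speed 0.37 err 0.0 margin 0.54 minz 0.041 rmax 0.651 q [ 0.47  0.28  0.04  0.05 -1.07  1.39]
20 x [ 0.028 -0.074 -0.041] [-0.0187 -0.0303 -0.0324] | mm 17.7 deg 5.78 speed 0.49 err 0.0 margin 0.56 minz 0.217 rmax 0.665 q [ 1.21  1.06  0.62  0.7  -2.27  2.22]
20 x [ 0.042 -0.066 -0.051] [-0.023  -0.0263 -0.0399] | mm 18.7 deg 6.36 speed 0.46 err 0.0 margin 0.79 minz 0.22 rmax 0.681 q [ 1.31  0.86  0.18  0.83 -1.95  2.2 ]
20 x [ 0.053 -0.059 -0.058] [-0.0262 -0.0226 -0.0453] | mm 19.7 deg 6.84 speed 0.42 err 0.0 margin 0.69 minz 0.222 rmax 0.694 q [ 1.36  0.72 -0.12  0.96 -1.73  2.17]
```

View pics/p1.png

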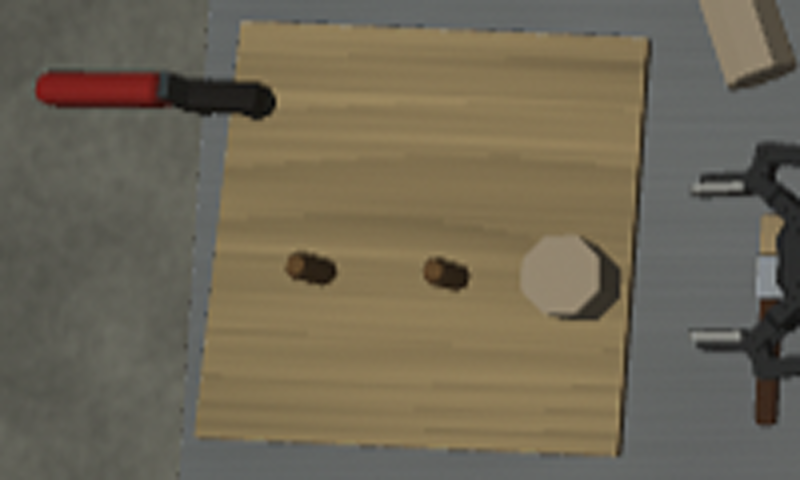

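```bash
for i in 1 2; do python3 -m pendant '.041 -.012 -.015 -.0244 .0248 -.0418 1;.041 -.012 -.015 -.0244 .0248 -.0418 1;.041 -.012 -.015 -.0244 .0248 -.0418 1;.041 -.012 -.015 -.0244 .0248 -.0418 1;.041 -.012 -.015 -.0244 .0248 -.0418 1;.041 -.012 -.015 -.0244 .0248 -.0418 1;.041 -.012 -.015 -.0244 .0248 -.0418 1;.041 -.012 -.015 -.0244 .0248 -.0418 1;.041 -.012 -.015 -.0244 .0248 -.0418 1;.041 -.012 -.015 -.0244 .0248 -.0418 1'; done
python3 - <<'E'
from ik import *
state(); b=path(*pick((.647,.14),.309,np.radians(75),-1),6)
E
```

```text
clock: 18.45
tool_pos: [0.5183, 0.1209, 0.1141]
tcp_rot: [-2.47, 0.649, 0.488]
wrist_force: [-0.4, 0.1, 0.5]
width: 0.0855
grasp_force: 0.0
clock: 19.45
tool_pos: [0.6008, 0.1254, 0.1391]
tcp_rot: [-3.04, -0.482, -0.39]
wrist_force: [0.2, 0.4, -0.2]
width: 0.0855
grasp_force: 0.0
t 19.45 p [0.6008 0.1254 0.1391] x [0.92  0.299 0.252] z [ 0.24   0.077 -0.968] w 0.0855 F [ 0.2  0.4 -0.2] g 0.0 q [ 0.49  0.26 -0.18  0.06 -0.88  1.37]
6 x [0.003 0.    0.114] [-0.      0.0005  0.0004] | mm 22.8 deg 0.08 speed 0.23 err 0.0 margin 0.46 minz 0.008 rmax 0.652 q [ 0.47  0.46 -0.27  0.08 -0.59  1.35]
```

```bash
python3 -m pendant '.003 0 .114 0 .0005 .0004 1;.003 0 .114 0 .0005 .0004 1;.003 0 .114 0 .0005 .0004 1;.003 0 .114 0 .0005 .0004 1;.003 0 .114 0 .0005 .0004 1;.003 0 .114 0 .0005 .0004 1;0 0 0 0 0 0 0;0 0 0 0 0 0 0;0 0 0 0 0 0 0;0 0 0 0 0 0 0' 60
python3 -m pendant '0 0 0 0 0 0 0;.043 0 -.161 0 0 0 0;.043 0 -.161 0 0 0 0;.043 0 -.161 0 0 0 0;.043 0 -.161 0 0 0 0;.043 0 -.161 0 0 0 0;.043 0 -.161 0 0 0 0;0 0 0 0 0 0 0;0 0 0 0 0 0 0;0 0 0 0 0 0 0'
python3 - <<'E'
from ik import *
state(); d=path(*place((.469,.437),np.radians(305),np.radians(75),-1,up=.16),20)
E
```

```text
clock: 20.45
tool_pos: [0.6373, 0.1371, 0.0099]
tcp_rot: [-3.037, -0.466, -0.4]
wrist_force: [0.5, 0.7, -1.8]
width: 0.0512
grasp_force: 64.4
clock: 21.45
tool_pos: [0.6363, 0.1361, 0.2072]
tcp_rot: [-3.038, -0.466, -0.394]
wrist_force: [-0.6, 0.2, -1.5]
width: 0.051
grasp_force: 64.7
t 21.45 p [0.6363 0.1361 0.2072] x [0.922 0.289 0.256] z [ 0.243  0.08  -0.967] w 0.051 F [-0.6  0.2 -1.5] g 64.7 q [ 0.47  0.29  0.04  0.04 -1.07  1.39]
20 x [ 0.046 -0.064 -0.054] [-0.0243 -0.0251 -0.0418] | mm 19.0 deg 6.53 speed 0.45 err 0.0 margin 0.78 minz 0.22 rmax 0.686 q [ 1.33  0.81  0.08  0.87 -1.87  2.2 ]
```

```bash
for i in 1 2; do python3 -m pendant '.046 -.064 -.054 -.0243 -.0251 -.0418 0;.046 -.064 -.054 -.0243 -.0251 -.0418 0;.046 -.064 -.054 -.0243 -.0251 -.0418 0;.046 -.064 -.054 -.0243 -.0251 -.0418 0;.046 -.064 -.054 -.0243 -.0251 -.0418 0;.046 -.064 -.054 -.0243 -.0251 -.0418 0;.046 -.064 -.054 -.0243 -.0251 -.0418 0;.046 -.064 -.054 -.0243 -.0251 -.0418 0;.046 -.064 -.054 -.0243 -.0251 -.0418 0;.046 -.064 -.054 -.0243 -.0251 -.0418 0'; done
python3 log.py
python3 - <<'E'
from ik import *
d=path(*place((.469,.437),np.radians(305),np.radians(75),-1,up=.07),5)
e=path(*place((.469,.437),np.radians(305),np.radians(75),-1,up=.005),9,start=d)
im=eyes.camera("top"); cv2.imwrite("pics/p2.png",cv2.resize(im[190:310,80:280],(800,480),interpolation=2)[:,:,::-1])
E
```

```text
clock: 22.45
tool_pos: [0.6144, 0.3071, 0.2738]
tcp_rot: [2.108, 1.344, -0.244]
wrist_force: [-0.3, -0.5, -1.1]
width: 0.0509
grasp_force: 64.6
clock: 23.45
tool_pos: [0.4793, 0.4237, 0.2293]
tcp_rot: [0.861, 1.672, -0.671]
wrist_force: [-0.2, 0.8, -0.9]
width: 0.0511
grasp_force: 64.7
t 23.45 p [0.4793 0.4237 0.2293] x [-0.15   0.205 -0.967] z [ 0.558 -0.79  -0.254] w 0.0511 F [-0.2  0.8 -0.9] g 64.7 q [ 1.33  0.82  0.08  0.87 -1.87  2.2 ]
5 x [ 0.086 -0.001  0.024] [0.0003 0.0005 0.0006] | mm 17.9 deg 0.1 speed 0.11 err 0.0 margin 0.79 minz 0.14 rmax 0.639 q [ 1.33  0.91  0.03  0.84 -1.78  2.08]
9 x [ 0.035 -0.     0.009] [0. 0. 0.] | mm 7.2 deg 0.0 speed 0.05 err 0.0 margin 0.82 minz 0.075 rmax 0.639 q [ 1.33  0.99  0.02  0.82 -1.72  2.01]
```

View pics/p2.png

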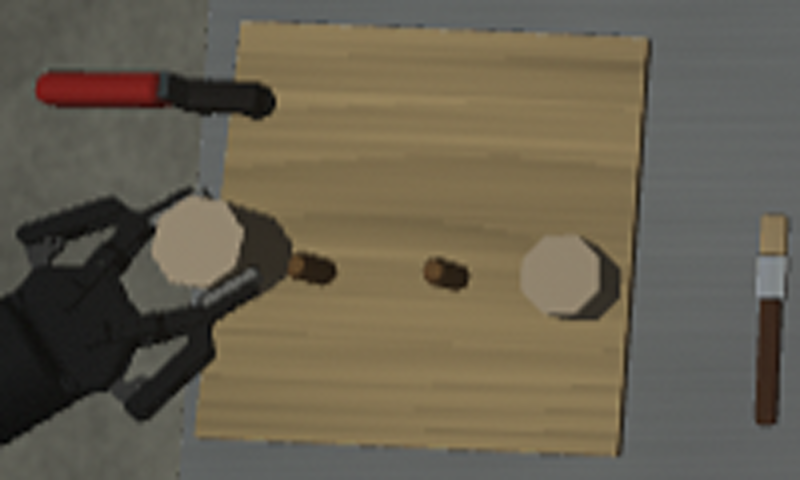

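```bash
python3 -c "
from h import *; print(back((128.8,249.6),.264),back((80+297/4-.5,190+264/4-.5),.078))"
python3 -m pendant '.086 -.001 .024 0 0 .0006 0;.086 -.001 .024 0 0 .0006 0;.086 -.001 .024 0 0 .0006 0;.086 -.001 .024 0 0 .0006 0;.086 -.001 .024 0 0 .0006 0;0 0 0 0 0 0 0;0 0 0 0 0 0 0;0 0 0 0 0 0 0;0 0 0 0 0 0 0;0 0 0 0 0 0 0'
python3 -c "
from ik import *; state(); path(*place((.469,.437),np.radians(305),np.radians(75),-1,up=.004),9)"
```

```text
[0.47024904 0.4373529  0.264     ] [0.4713714  0.43857247 0.078     ]
clock: 24.5
tool_pos: [0.48, 0.4221, 0.1429]
tcp_rot: [0.875, 1.668, -0.662]
wrist_force: [0.8, -0.3, -1.4]
width: 0.0515
grasp_force: 64.8
t 24.5 p [0.48   0.4221 0.1429] x [-0.141  0.216 -0.966] z [ 0.555 -0.791 -0.258] w 0.0515 F [ 0.8 -0.3 -1.4] g 64.8 q [ 1.33  0.9   0.03  0.84 -1.78  2.08]
9 x [ 0.037 -0.     0.01 ] [ 0.0001  0.0001 -0.0004] | mm 7.6 deg 0.05 speed 0.05 err 0.0 margin 0.81 minz 0.074 rmax 0.639 q [ 1.33  0.99  0.02  0.82 -1.72  2.01]
```

```bash
python3 -m pendant '.037 0 .01 0 0 -.0004 0;.037 0 .01 0 0 -.0004 0;.037 0 .01 0 0 -.0004 0;.037 0 .01 0 0 -.0004 0;.037 0 .01 0 0 -.0004 0;.037 0 .01 0 0 -.0004 0;.037 0 .01 0 0 -.0004 0;.037 0 .01 0 0 -.0004 0;.037 0 .01 0 0 -.0004 0;0 0 0 0 0 0 0'
python3 -m pendant '.006 0 .0015 0 0 0 0;0 0 0 0 0 0 0;.006 0 .0015 0 0 0 0;0 0 0 0 0 0 0;0 0 0 0 0 0 0;0 0 0 0 0 0 0;0 0 0 0 0 0 0;0 0 0 0 0 0 0;0 0 0 0 0 0 0;0 0 0 0 0 0 0'
```

```text
clock: 25.5
tool_pos: [0.4804, 0.4218, 0.0731]
tcp_rot: [0.867, 1.67, -0.669]
wrist_force: [0.8, -0.3, 0.0]
width: 0.051
grasp_force: 64.7
clock: 26.5
tool_pos: [0.4803, 0.4217, 0.0729]
tcp_rot: [0.869, 1.669, -0.668]
wrist_force: [-2.7, -1.3, 8.1]
width: 0.0508
grasp_force: 65.1
```

```bash
python3 -m pendant '0 0 0 0 0 0 1;0 0 0 0 0 0 1;0 0 0 0 0 0 1;0 0 0 0 0 0 1;0 0 -.15 0 0 0 1;0 0 -.15 0 0 0 1;0 0 -.15 0 0 0 1;0 0 -.15 0 0 0 1;-.2 0 0 0 0 0 1;-.2 0 0 0 0 0 1' 
python3 - <<'E'
from ik import *
s,m=state()
im=eyes.camera("top"); cv2.imwrite("pics/p3.png",np.vstack([cv2.resize(im[190:310,80:280],(600,360),interpolation=2),cv2.resize(im[100:320,230:550],(330,226),interpolation=2)[:, :].copy() if 0 else np.zeros((1,600,3),np.uint8)])[:,:,::-1])
def box(t):
    return [(np.round(d["box"]).tolist(),round(d["score"],2)) for d in eyes.recognise("top",t)[:2]]
for t in("stick","brush","rib","tumbler0"): print(t,box(t))
look([("stick","stick",(.435,.0325,-.225)),("rib","rib",(.441,-.099,-.38))],("top",))
E
```

```text
clock: 27.5
tool_pos: [0.4248, 0.5008, 0.1775]
tcp_rot: [0.864, 1.671, -0.671]
wrist_force: [0.0, -0.1, 1.1]
width: 0.0853
grasp_force: 0.0
t 27.5 p [0.4248 0.5008 0.1775] x [-0.149  0.206 -0.967] z [ 0.557 -0.791 -0.254] w 0.0853 F [ 0.  -0.1  1.1] g 0.0 q [ 1.43  0.98  0.29  0.8  -1.96  2.18]
stick [([292.0, 244.0, 312.0, 293.0], 0.85), ([347.0, 131.0, 387.0, 164.0], 0.29)]
brush [([269.0, 242.0, 278.0, 296.0], 0.9)]
rib [([340.0, 252.0, 361.0, 285.0], 0.94)]
tumbler0 [([209.0, 247.0, 233.0, 270.0], 0.9), ([143.0, 244.0, 170.0, 265.0], 0.87)]
stick top [ 0.435   0.0329 -0.2235] 0.131
rib top [ 0.4419 -0.0982 -0.3882] 0.107
```

View pics/p3.png

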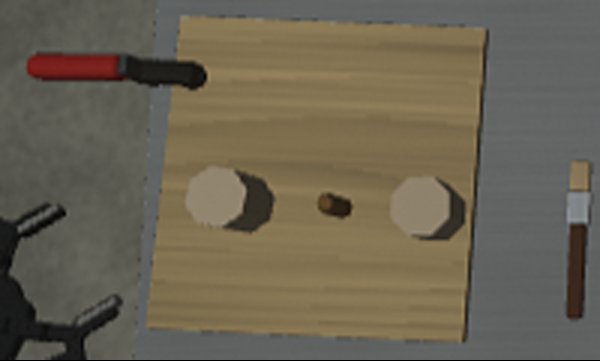

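```bash
python3 - <<'E'
from ik import *
uy=np.radians(52.8); ux=np.array([np.cos(uy-np.pi/2),np.sin(uy-np.pi/2),0])
H=np.array([.492,-.3415,.043])
for f in (uy,uy-np.pi):
    print("phi",np.degrees(f))
    for p in (H+[0,0,.12],H,H-.16*ux,H-.16*ux+.125*ux+[0,0,.15]):
        for q6 in(-1.6,0,1.6):
            q,e=ik(*down(p,f),np.array([-.3,.3,0,0,-1.4,q6]))
            if e<2e-3: print(p.round(3),q.round(2))
a=path(*down([.42,.1,.3],uy),20)
b=path(*down([.42,-.25,.3],uy),10,start=a)
E
```

```text
phi 52.8
[ 0.492 -0.342  0.163] [-0.35  0.38  0.11 -0.   -1.3   2.84]
[ 0.492 -0.342  0.163] [-0.35  0.38  0.11 -0.   -1.3   2.84]
[ 0.492 -0.342  0.043] [-0.35  0.47 -0.07 -0.   -1.03  2.84]
[ 0.492 -0.342  0.043] [-0.35  0.47 -0.07 -0.   -1.03  2.84]
[ 0.365 -0.245  0.043] [-0.23  0.2  -0.49 -0.   -0.88  2.72]
[ 0.365 -0.245  0.043] [-0.23  0.2  -0.49 -0.   -0.88  2.72]
[ 0.464 -0.32   0.193] [-0.33  0.3   0.07 -0.   -1.34  2.82]
[ 0.464 -0.32   0.193] [-0.33  0.3   0.07 -0.   -1.34  2.82]
phi -127.2
[ 0.492 -0.342  0.163] [-0.35  0.38  0.11  0.   -1.3  -0.3 ]
[ 0.492 -0.342  0.163] [-0.35  0.38  0.11  0.   -1.3  -0.3 ]
[ 0.492 -0.342  0.163] [-0.35  0.38  0.11  0.   -1.3  -0.3 ]
[ 0.492 -0.342  0.043] [-0.35  0.47 -0.07  0.   -1.03 -0.3 ]
[ 0.492 -0.342  0.043] [-0.35  0.47 -0.07  0.   -1.03 -0.3 ]
[ 0.492 -0.342  0.043] [-0.35  0.47 -0.07  0.   -1.03 -0.3 ]
[ 0.365 -0.245  0.043] [-0.23  0.2  -0.49  0.   -0.88 -0.42]
[ 0.365 -0.245  0.043] [-0.23  0.2  -0.49  0.   -0.88 -0.42]
[ 0.365 -0.245  0.043] [-0.23  0.2  -0.49  0.   -0.88 -0.42]
[ 0.464 -0.32   0.193] [-0.33  0.3   0.07  0.   -1.34 -0.32]
[ 0.464 -0.32   0.193] [-0.33  0.3   0.07  0.   -1.34 -0.32]
[ 0.464 -0.32   0.193] [-0.33  0.3   0.07  0.   -1.34 -0.32]
20 x [-0.109  0.006  0.047] [0.0196 0.0269 0.0255] | mm 23.8 deg 5.02 speed 0.39 err 0.0 margin 0.82 minz 0.196 rmax 0.654 q [ 0.6   0.   -0.01 -0.   -1.55  1.89]
10 x [-0.139  0.106  0.   ] [0. 0. 0.] | mm 35.0 deg 0.0 speed 0.48 err 0.0 margin 0.28 minz 0.3 rmax 0.489 q [-0.22  0.12  0.11 -0.   -1.56  2.71]
```

```bash
python3 - <<'E'
from ik import *
for f in (-127.2,52.8,-200,):
  for n in (20,30):
    a=path(*down([.42,.1,.3],np.radians(f)),n)
a=path(*down([.42,.1,.3],np.radians(52.8)),20)
c=path(*down([.43,-.26,.3],np.radians(-127.2)),30,start=a)
E
```

```text
20 x [-0.008 -0.124  0.001] [-0.0289  0.021  -0.0374] | mm 24.7 deg 6.21 speed 5.51 err 0.3249 margin 0.0 minz 0.179 rmax 0.632 q [ 2.89 -1.15 -0.16  0.2  -2.74  2.92]
30 x [-0.004 -0.082 -0.   ] [-0.0193  0.014  -0.025 ] | mm 16.5 deg 4.14 speed 5.86 err 0.2974 margin 0.0 minz 0.179 rmax 0.64 q [ 2.89 -1.15 -0.16  0.2  -2.74  2.92]
20 x [-0.109  0.006  0.047] [0.0196 0.0269 0.0255] | mm 23.8 deg 5.02 speed 0.39 err 0.0 margin 0.82 minz 0.196 rmax 0.654 q [ 0.6   0.   -0.01 -0.   -1.55  1.89]
30 x [-0.073  0.005  0.031] [0.013  0.0179 0.017 ] | mm 15.8 deg 3.35 speed 0.26 err 0.0 margin 0.81 minz 0.19 rmax 0.655 q [ 0.6   0.   -0.01 -0.   -1.55  1.89]
20 x [-0.068 -0.084  0.022] [-0.0096  0.0303 -0.0123] | mm 22.1 deg 4.09 speed 0.49 err 0.3637 margin 0.0 minz 0.19 rmax 0.638 q [ 1.02 -0.21 -0.42  0.37 -1.34  2.99]
30 x [-0.045 -0.056  0.014] [-0.0064  0.0202 -0.0082] | mm 14.7 deg 2.73 speed 0.33 err 0.3637 margin 0.0 minz 0.186 rmax 0.644 q [ 1.02 -0.21 -0.42  0.37 -1.34  2.99]
20 x [-0.109  0.006  0.047] [0.0196 0.0269 0.0255] | mm 23.8 deg 5.02 speed 0.39 err 0.0 margin 0.82 minz 0.196 rmax 0.654 q [ 0.6   0.   -0.01 -0.   -1.55  1.89]
30 x [0.055 0.076 0.   ] [-0.   -0.    0.05] | mm 18.8 deg 6.0 speed 0.42 err 0.0 margin 0.98 minz 0.3 rmax 0.613 q [-0.23  0.15  0.15  0.   -1.57 -0.42]
```

```bash
for i in 1 2; do python3 -m pendant '-.109 .006 .047 .0196 .0269 .0255 .6;-.109 .006 .047 .0196 .0269 .0255 .6;-.109 .006 .047 .0196 .0269 .0255 .6;-.109 .006 .047 .0196 .0269 .0255 .6;-.109 .006 .047 .0196 .0269 .0255 .6;-.109 .006 .047 .0196 .0269 .0255 .6;-.109 .006 .047 .0196 .0269 .0255 .6;-.109 .006 .047 .0196 .0269 .0255 .6;-.109 .006 .047 .0196 .0269 .0255 .6;-.109 .006 .047 .0196 .0269 .0255 .6'; done
python3 -c "
from ik import *; state(); path(*down([.43,-.27,.27],np.radians(52.8)),10)"
```

```text
clock: 28.85
tool_pos: [0.4801, 0.3218, 0.3144]
tcp_rot: [1.855, 1.684, -0.412]
wrist_force: [0.9, -0.1, 0.5]
width: 0.0513
grasp_force: 0.0
clock: 29.85
tool_pos: [0.419, 0.0998, 0.3014]
tcp_rot: [-2.811, -1.389, -0.003]
wrist_force: [0.2, 0.2, 0.5]
width: 0.051
grasp_force: 0.0
t 29.85 p [0.419  0.0998 0.3014] x [0.607 0.794 0.005] z [-0.001  0.006 -1.   ] w 0.051 F [0.2 0.2 0.5] g 0.0 q [ 0.6   0.   -0.01 -0.01 -1.56  1.89]
10 x [-0.144  0.116  0.015] [-0.0002 -0.0002 -0.0002] | mm 37.1 deg 0.04 speed 0.5 err 0.0 margin 0.25 minz 0.27 rmax 0.508 q [-0.25  0.16  0.09 -0.   -1.5   2.74]
```

```bash
python3 -m pendant '-.144 .116 .015 0 0 0 .3;-.144 .116 .015 0 0 0 .3;-.144 .116 .015 0 0 0 .3;-.144 .116 .015 0 0 0 .3;-.144 .116 .015 0 0 0 .3;-.144 .116 .015 0 0 0 .3;-.144 .116 .015 0 0 0 .3;-.144 .116 .015 0 0 0 .3;-.144 .116 .015 0 0 0 .3;-.144 .116 .015 0 0 0 .3'
python3 - <<'E'
from ik import *
s,m=state(); im=eyes.camera("wrist"); cv2.imwrite("pics/w2.png",im[:,:,::-1])
K,Rm,t=cam("wrist",s); print(repr(Rm.tolist()),t.tolist())
E
```

```text
clock: 30.85
tool_pos: [0.4293, -0.2705, 0.2696]
tcp_rot: [-2.81, -1.393, -0.001]
wrist_force: [0.1, 0.4, 0.4]
width: 0.0253
grasp_force: 0.0
t 30.85 p [ 0.4293 -0.2705  0.2696] x [0.606 0.796 0.003] z [-0.002  0.005 -1.   ] w 0.0253 F [0.1 0.4 0.4] g 0.0 q [-0.26  0.16  0.09 -0.   -1.5   2.75]
[[0.7958646100575266, -0.6054673674143874, -0.002964701379937588], [-0.571409016650676, -0.752697401244567, 0.327014308326078], [-0.20022801539317242, -0.2585650578789928, -0.9450147367611497]] [-0.5046182631053135, -0.012308746830795348, 0.43378916854263394]
```

View pics/w2.png

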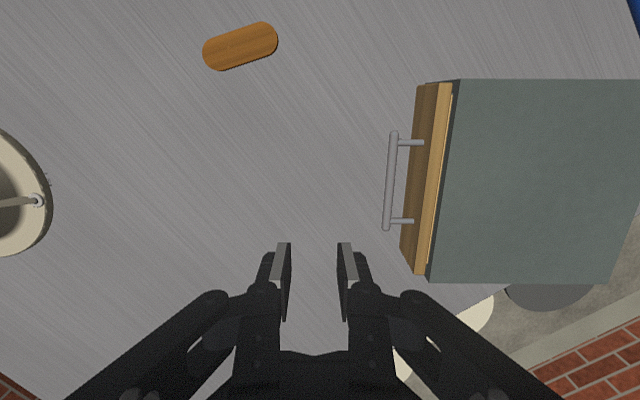

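```bash
python3 - <<'E'
from h import *
s=env.sense(); c=cam("wrist",s)
a,b=back((394,131),.062,c=c),back((387,230),.062,c=c); d=a-b
print("handle",a,b,(a+b)/2,np.linalg.norm(d),np.degrees(np.arctan2(d[1],d[0])))
u,v=back((460,79),.1,c=c),back((428,282),.1,c=c); d=u-v; print("unit front",u,v,np.linalg.norm(d),np.degrees(np.arctan2(d[1],d[0])))
w=back((611,283),.1,c=c); d=w-v; print("depth",np.linalg.norm(d),np.degrees(np.arctan2(d[1],d[0])))
u2,v2=back((441,84),.087,c=c),back((414,272),.087,c=c); d=u2-v2;print("panel front top",u2,v2,np.linalg.norm(d),np.degrees(np.arctan2(d[1],d[0])))
for n in("top","scene"):pass
E
```

```text
handle [ 0.53138582 -0.29430144  0.062     ] [ 0.45526943 -0.39789428  0.062     ] [ 0.49332763 -0.34609786  0.062     ] 0.12855031365024894 53.69285878204942
unit front [ 0.60489111 -0.28140996  0.1       ] [ 0.46006623 -0.46931945  0.1       ] 0.23724295391613656 52.37797693191034
depth 0.2297662712822781 -37.58497515024935
panel front top [ 0.59213332 -0.2769006   0.087     ] [ 0.45246389 -0.45602833  0.087     ] 0.22714376713480033 52.05575341679217
```

```bash
python3 - <<'E'
from ik import *
f=np.radians(52.5)
a=path(*down([.493,-.3445,.12],f),5)
b=path(*down([.493,-.3445,.043],f),5,start=a)
E
```

```text
5 x [-0.017  0.094  0.148] [-0.0006  0.      0.0001] | mm 35.2 deg 0.07 speed 0.3 err 0.0 margin 0.15 minz 0.12 rmax 0.601 q [-0.35  0.41  0.04 -0.   -1.2   2.84]
5 x [0.    0.    0.077] [0. 0. 0.] | mm 15.4 deg 0.0 speed 0.16 err 0.0 margin 0.15 minz 0.043 rmax 0.601 q [-0.35  0.47 -0.07 -0.   -1.03  2.84]
```

```bash
python3 -m pendant '-.017 .094 .148 -.0006 0 0 .32;-.017 .094 .148 -.0006 0 0 .32;-.017 .094 .148 -.0006 0 0 .32;-.017 .094 .148 -.0006 0 0 .32;-.017 .094 .148 -.0006 0 0 .32;0 0 0 0 0 0 .32;0 0 .05 0 0 0 .32;0 0 .05 0 0 0 .32;0 0 .05 0 0 0 .32;0 0 .05 0 0 0 .32'
python3 - <<'E'
from ik import *
state(); path(*down([.493,-.3445,.043],np.radians(52.5)),5)
im=eyes.camera("wrist"); cv2.imwrite("pics/w3.png",im[100:,150:550][:,:,::-1])
E
```

```text
clock: 31.9
tool_pos: [0.4947, -0.339, 0.0826]
tcp_rot: [2.812, 1.394, 0.008]
wrist_force: [-0.0, -0.4, -0.1]
width: 0.0275
grasp_force: 0.0
t 31.9 p [ 0.4947 -0.339   0.0826] x [0.605 0.796 0.004] z [ 0.006 -0.    -1.   ] w 0.0275 F [-0.  -0.4 -0.1] g 0.0 q [-0.34  0.43 -0.02 -0.   -1.11  2.83]
5 x [-0.005  0.002  0.04 ] [ 0.0005 -0.0003  0.0004] | mm 8.0 deg 0.08 speed 0.07 err 0.0 margin 0.15 minz 0.043 rmax 0.601 q [-0.35  0.47 -0.07 -0.   -1.03  2.84]
```

View pics/w3.png

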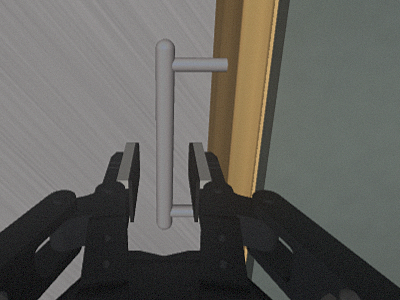

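```bash
python3 -m pendant '-.005 .001 .04 0 0 0 .32;-.005 .001 .04 0 0 0 .32;-.005 .001 .04 0 0 0 .32;-.005 .001 .04 0 0 0 .32;-.005 .001 .04 0 0 0 .32;0 0 0 0 0 0 0;0 0 0 0 0 0 0;0 0 0 0 0 0 0;0 0 0 0 0 0 0;0 0 0 0 0 0 0' 50
python3 - <<'E'
from ik import *
s,m=state(); f=np.radians(52.5); ux=np.array([np.cos(f-np.pi/2),np.sin(f-np.pi/2),0])
path(s["tool_pos"]-.165*ux,R.from_rotvec(s["tcp_rot"]),14)
E
```

```text
clock: 32.95
tool_pos: [0.4928, -0.344, 0.0437]
tcp_rot: [2.812, 1.394, 0.008]
wrist_force: [-2.5, 2.4, 9.3]
width: 0.0094
grasp_force: 48.8
t 32.95 p [ 0.4928 -0.344   0.0437] x [0.605 0.796 0.003] z [ 0.006 -0.    -1.   ] w 0.0094 F [-2.5  2.4  9.3] g 48.8 q [-0.35  0.47 -0.07 -0.   -1.02  2.84]
14 x [ 0.    -0.059 -0.   ] [0. 0. 0.] | mm 11.8 deg 0.0 speed 0.15 err 0.0 margin 0.15 minz 0.044 rmax 0.589 q [-0.23  0.19 -0.5  -0.   -0.88  2.72]
```

```bash
python3 -m pendant '0 -.03 0 0 0 0 0;0 -.055 0 0 0 0 0;0 -.055 0 0 0 0 0;0 -.055 0 0 0 0 0;0 -.055 0 0 0 0 0;0 -.055 0 0 0 0 0;0 -.055 0 0 0 0 0;0 -.055 0 0 0 0 0;0 -.055 0 0 0 0 0;0 -.055 0 0 0 0 0'
python3 -m pendant '0 -.055 0 0 0 0 0;0 -.055 0 0 0 0 0;0 -.055 0 0 0 0 0;0 -.055 0 0 0 0 0;0 -.02 0 0 0 0 0;0 0 0 0 0 0 0;0 0 0 0 0 0 0;0 0 0 0 0 0 0;0 0 0 0 0 0 0;0 0 0 0 0 0 0'
python3 log.py
```

```text
clock: 33.95
tool_pos: [0.4108, -0.2811, 0.0437]
tcp_rot: [2.809, 1.393, 0.012]
wrist_force: [1.6, -0.4, 6.1]
width: 0.0092
grasp_force: 49.3
clock: 34.95
tool_pos: [0.3728, -0.252, 0.0436]
tcp_rot: [2.809, 1.394, 0.011]
wrist_force: [-0.3, 1.4, 11.3]
width: 0.0088
grasp_force: 49.5
t 34.95 p [ 0.3728 -0.252   0.0436] x [0.605 0.796 0.004] z [ 0.009 -0.002 -1.   ] w 0.0088 F [-0.3  1.4 11.3] g 49.5 q [-0.24  0.21 -0.47 -0.   -0.88  2.74]
```

```bash
python3 -m pendant '0 0 0 0 0 0 .32;0 0 0 0 0 0 .32;0 0 0 0 0 0 .32;0 0 -.15 0 0 0 .32;0 0 -.2 0 0 0 .32;0 0 -.2 0 0 0 .32;0 0 -.2 0 0 0 .5;0 0 -.2 0 0 0 .5;0 0 -.2 0 0 0 .5;0 0 0 0 0 0 .5'
python3 - <<'E'
from ik import *
state()
look([("stick","stick",(.435,.0325,-.225)),("rib","rib",(.441,-.099,-.38))])
im=eyes.camera("top"); cv2.imwrite("pics/top5.png",cv2.resize(im[120:320,220:540],(800,500),interpolation=2)[:,:,::-1])
E
```

```text
clock: 35.95
tool_pos: [0.3716, -0.2527, 0.2772]
tcp_rot: [2.806, 1.39, 0.016]
wrist_force: [-0.4, -0.3, -1.3]
width: 0.0424
grasp_force: 0.0
t 35.95 p [ 0.3716 -0.2527  0.2772] x [0.606 0.796 0.005] z [ 0.013 -0.004 -1.   ] w 0.0424 F [-0.4 -0.3 -1.3] g 0.0 q [-0.25  0.03 -0.04  0.   -1.48  2.74]
stick top [ 0.435   0.0329 -0.2236] 0.135
stick scene [ 0.4314  0.0312 -0.2316] 0.166
rib top [ 0.5119 -0.064  -0.2289] 0.956
rib scene [ 0.4378 -0.0998 -0.3896] 0.126
```

View pics/top5.png

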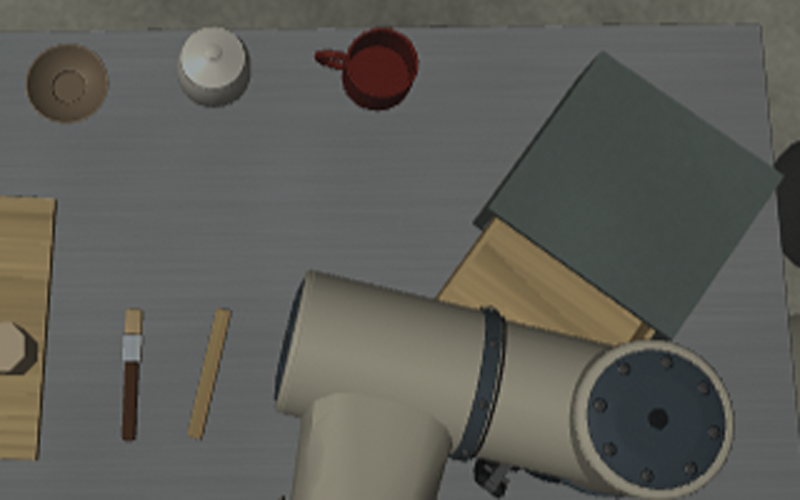

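```bash
python3 - <<'E'
from ik import *
F=lambda u,v:(220+u/2.5-.3,120+v/2.5-.3)
a,b=back(F(134,310),.006),back(F(129,440),.006); d=a-b; print("brush",a,b,(a+b)/2,np.linalg.norm(d),np.arctan2(d[1],d[0]))
m=(a+b)/2; yaw=np.arctan2(d[1],d[0])
x=path(*down([m[0]-.005,m[1],.13],yaw),15)
path(*down([m[0]-.005,m[1],.004],yaw),6,start=x)
E
```

```text
brush [0.5078663  0.11852603 0.006     ] [0.36069939 0.12324772 0.006     ] [0.43428285 0.12088688 0.006     ] 0.1472426315860405 -0.03207289239329897
15 x [ 0.077 -0.105  0.047] [-0.     -0.0001  0.0303] | mm 27.7 deg 3.64 speed 0.64 err 0.0 margin 0.37 minz 0.13 rmax 0.446 q [ 0.63  0.11 -0.34 -0.   -1.12  0.91]
6 x [0.    0.    0.105] [0. 0. 0.] | mm 21.0 deg 0.0 speed 0.27 err 0.0 margin 0.5 minz 0.004 rmax 0.446 q [ 0.63  0.26 -0.53 -0.   -0.78  0.91]
```

```bash
python3 -m pendant '.077 -.105 .047 0 0 .0303 .5;.077 -.105 .047 0 0 .0303 .5;.077 -.105 .047 0 0 .0303 .5;.077 -.105 .047 0 0 .0303 .5;.077 -.105 .047 0 0 .0303 .5;.077 -.105 .047 0 0 .0303 .5;.077 -.105 .047 0 0 .0303 .5;.077 -.105 .047 0 0 .0303 .5;.077 -.105 .047 0 0 .0303 .5;.077 -.105 .047 0 0 .0303 .5'
python3 -m pendant '.077 -.105 .047 0 0 .0303 .5;.077 -.105 .047 0 0 .0303 .5;.077 -.105 .047 0 0 .0303 .5;.077 -.105 .047 0 0 .0303 .5;.077 -.105 .047 0 0 .0303 .5;0 0 0 0 0 0 .5;0 0 0 0 0 0 .5;0 0 0 0 0 0 .5;0 0 0 0 0 0 .5;0 0 0 0 0 0 .5'
python3 - <<'E'
from ik import *
s,m=state(); path(*down([.429,.121,.004],-.025),6)
im=eyes.camera("wrist"); cv2.imwrite("pics/w4.png",im[:,:,::-1])
print([(np.round(d["box"]).tolist(),round(d["score"],2)) for d in eyes.recognise("wrist","brush")[:2]])
c=cam("wrist",s)
for X in ([.434-.075,.121+.002,.005],[.434+.075,.119,.006],[.429,.121,.01]): print(proj(X,c=c))
E
```

```text
clock: 37.2
tool_pos: [0.3689, 0.0057, 0.1767]
tcp_rot: [3.109, 0.443, 0.005]
wrist_force: [1.0, 0.5, 0.4]
width: 0.0423
grasp_force: 0.0
clock: 38.2
tool_pos: [0.429, 0.1198, 0.1317]
tcp_rot: [-3.141, 0.05, -0.009]
wrist_force: [-0.7, 0.6, 0.3]
width: 0.0427
grasp_force: 0.0
t 38.2 p [0.429  0.1198 0.1317] x [ 0.999 -0.032  0.005] z [ 0.005  0.001 -1.   ] w 0.0427 F [-0.7  0.6  0.3] g 0.0 q [ 0.63  0.1  -0.34  0.   -1.12  0.91]
6 x [-0.    -0.001  0.106] [-0.0001 -0.0004 -0.0006] | mm 21.3 deg 0.09 speed 0.26 err 0.0 margin 0.5 minz 0.004 rmax 0.446 q [ 0.63  0.26 -0.53 -0.   -0.78  0.92]
[([304.0, 102.0, 326.0, 252.0], 0.6), ([0.0, 0.0, 217.0, 277.0], 0.37)]
[313.41637539 253.20438048]
[312.49095711 103.18903977]
[313.15805364 191.15042167]
```

View pics/w4.png

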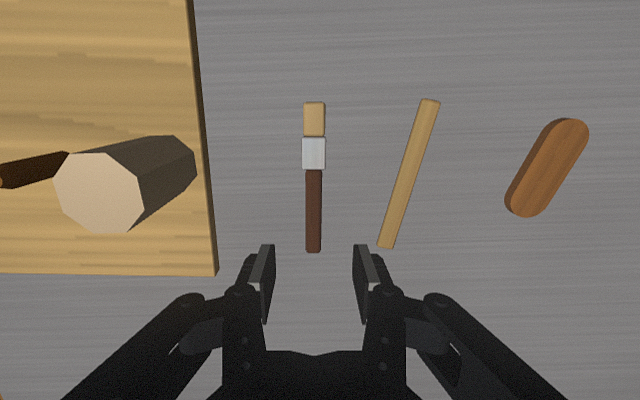

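```bash
python3 -m pendant '0 -.001 .106 0 0 0 .5;0 -.001 .106 0 0 0 .5;0 -.001 .106 0 0 0 .5;0 -.001 .106 0 0 0 .5;0 -.001 .106 0 0 0 .5;0 -.001 .104 0 0 0 .5;0 0 0 0 0 0 0;0 0 0 0 0 0 0;0 0 0 0 0 0 0;0 0 0 0 0 0 0' 40
python3 -m pendant '0 0 -.15 0 0 0 0;0 0 -.15 0 0 0 0;0 0 -.15 0 0 0 0;0 0 -.15 0 0 0 0;0 0 -.15 0 0 0 0;0 0 -.15 0 0 0 0;0 0 0 0 0 0 0;0 0 0 0 0 0 0;0 0 0 0 0 0 0;0 0 0 0 0 0 0'
cat >> ik.py <<'E'
FU=np.radians(52.5); UX=np.array([np.cos(FU-np.pi/2),np.sin(FU-np.pi/2),0]); UY=np.array([np.cos(FU),np.sin(FU),0]); HO=np.array([.3728,-.252,0])
def slot(o,z,lat=0): return down(HO+o*UX+lat*UY+[0,0,z],FU)
E
python3 - <<'E'
from ik import *
state(); a=path(*slot(.155,.20),15); b=path(*slot(.155,.042),8,start=a)
E
```

```text
clock: 39.3
tool_pos: [0.4306, 0.1219, 0.0057]
tcp_rot: [-3.14, 0.05, -0.011]
wrist_force: [0.2, 0.7, -0.9]
width: 0.0144
grasp_force: 40.9
clock: 40.3
tool_pos: [0.4284, 0.1212, 0.1837]
tcp_rot: [3.141, -0.05, 0.005]
wrist_force: [-1.4, -0.0, -1.1]
width: 0.0142
grasp_force: 41.0
t 40.3 p [0.4284 0.1212 0.1837] x [ 0.999 -0.032  0.003] z [ 0.003 -0.001 -1.   ] w 0.0142 F [-1.4 -0.  -1.1] g 41.0 q [ 0.63  0.07 -0.24  0.   -1.26  0.91]
15 x [-0.043  0.158 -0.005] [ 0.0001 -0.0001 -0.0302] | mm 32.7 deg 3.62 speed 0.68 err 0.0 margin 0.15 minz 0.185 rmax 0.605 q [-0.35  0.37  0.2  -0.   -1.39  2.84]
8 x [0.    0.    0.099] [0. 0. 0.] | mm 19.8 deg 0.0 speed 0.21 err 0.0 margin 0.15 minz 0.042 rmax 0.605 q [-0.35  0.48 -0.06 -0.   -1.03  2.84]
```

```bash
python3 -m pendant '-.043 .158 -.005 0 0 -.0302 0;-.043 .158 -.005 0 0 -.0302 0;-.043 .158 -.005 0 0 -.0302 0;-.043 .158 -.005 0 0 -.0302 0;-.043 .158 -.005 0 0 -.0302 0;-.043 .158 -.005 0 0 -.0302 0;-.043 .158 -.005 0 0 -.0302 0;-.043 .158 -.005 0 0 -.0302 0;-.043 .158 -.005 0 0 -.0302 0;-.043 .158 -.005 0 0 -.0302 0'
python3 -m pendant '-.043 .158 -.005 0 0 -.0302 0;-.043 .158 -.005 0 0 -.0302 0;-.043 .158 -.005 0 0 -.0302 0;-.043 .158 -.005 0 0 -.0302 0;-.043 .158 -.005 0 0 -.0302 0;0 0 0 0 0 0 0;0 0 0 0 0 0 0;0 0 0 0 0 0 0;0 0 0 0 0 0 0;0 0 0 0 0 0 0'
python3 - <<'E'
from ik import *
s,m=state(); path(*slot(.155,.042),8)
im=eyes.camera("wrist"); cv2.imwrite("pics/w5.png",im[:,:,::-1])
E
```

```text
clock: 41.3
tool_pos: [0.4243, -0.202, 0.1939]
tcp_rot: [2.999, 0.933, 0.006]
wrist_force: [1.4, 1.4, -0.7]
width: 0.0144
grasp_force: 41.0
clock: 42.3
tool_pos: [0.4972, -0.3461, 0.2004]
tcp_rot: [2.814, 1.39, 0.008]
wrist_force: [0.7, 0.6, -0.2]
width: 0.0144
grasp_force: 40.9
t 42.3 p [ 0.4972 -0.3461  0.2004] x [0.608 0.794 0.003] z [ 0.005 -0.    -1.   ] w 0.0144 F [ 0.7  0.6 -0.2] g 40.9 q [-0.35  0.37  0.2  -0.   -1.39  2.84]
8 x [-0.001 -0.001  0.099] [ 0.0003 -0.0002  0.0001] | mm 19.8 deg 0.04 speed 0.21 err 0.0 margin 0.15 minz 0.042 rmax 0.606 q [-0.35  0.48 -0.06 -0.   -1.03  2.84]
```

View pics/w5.png

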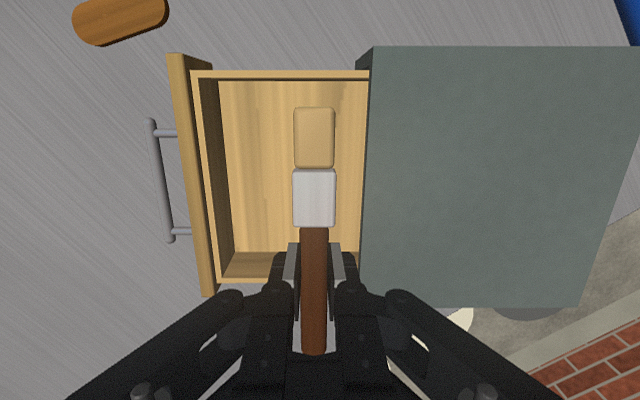

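```bash
python3 - <<'E'
from h import *
from ik import HO,UX,UY
c=cam("wrist")
def un(uv,z):
    d=back(uv,z,c=c)-HO; return round(float(d@UX),3),round(float(d@UY),3)
print("walls top far/near",un((300,80),.078),un((290,282),.078),"panel inner",un((197,80),.087),un((216,290),.087),"unit front",un((373,47),.1),un((358,306),.1),"handle",un((151,121),.062),un((171,240),.062))
E
```

```text
walls top far/near (0.145, 0.1) (0.131, -0.102) panel inner (0.061, 0.099) (0.055, -0.105) unit front (0.201, 0.122) (0.202, -0.115) handle (0.004, 0.065) (0.003, -0.06)
```

```bash
python3 -m pendant '-.001 -.001 .099 0 0 0 0;-.001 -.001 .099 0 0 0 0;-.001 -.001 .099 0 0 0 0;-.001 -.001 .099 0 0 0 0;-.001 -.001 .099 0 0 0 0;-.001 -.001 .099 0 0 0 0;-.001 -.001 .099 0 0 0 0;-.001 -.001 .099 0 0 0 0;0 0 0 0 0 0 0;0 0 0 0 0 0 0'
python3 -m pendant '0 0 0 0 0 0 .4;0 0 0 0 0 0 .4;0 0 0 0 0 0 .4;0 0 -.2 0 0 0 .4;0 0 -.2 0 0 0 .4;0 0 -.2 0 0 0 .4;0 0 -.2 0 0 0 .4;0 0 0 0 0 0 .5;0 0 0 0 0 0 .5;0 0 0 0 0 0 .5'
python3 - <<'E'
from ik import *
s,m=state()
r=look([("stick","stick",(.433,.032,-.225))])
p=(r["stick","top"]+r["stick","scene"])/2; print(p)
im=eyes.camera("wrist"); c=cam("wrist",s)
x=path(*down([p[0],p[1],.13],p[2]),15); path(*down([p[0],p[1],.004],p[2]),6,start=x)
E
```

```text
clock: 43.35
tool_pos: [0.4961, -0.347, 0.0421]
tcp_rot: [2.815, 1.39, 0.007]
wrist_force: [0.7, 0.5, 0.3]
width: 0.0143
grasp_force: 41.1
clock: 44.35
tool_pos: [0.4949, -0.3467, 0.2014]
tcp_rot: [2.816, 1.39, 0.007]
wrist_force: [0.2, 0.6, -0.0]
width: 0.0429
grasp_force: 0.0
t 44.35 p [ 0.4949 -0.3467  0.2014] x [0.608 0.794 0.003] z [ 0.005  0.001 -1.   ] w 0.0429 F [ 0.2  0.6 -0. ] g 0.0 q [-0.35  0.37  0.19 -0.   -1.39  2.84]
stick top [ 0.4351  0.0329 -0.2235] 0.132
stick scene [ 0.4307  0.0313 -0.2318] 0.163
[ 0.43286394  0.03209021 -0.22765925]
15 x [ 0.03  -0.132  0.023] [ 0.     -0.0001  0.0364] | mm 27.4 deg 4.37 speed 0.66 err 0.0 margin 0.25 minz 0.13 rmax 0.578 q [ 0.44  0.09 -0.36 -0.   -1.12  0.91]
6 x [0.    0.    0.105] [0. 0. 0.] | mm 21.0 deg 0.0 speed 0.27 err 0.0 margin 0.48 minz 0.004 rmax 0.434 q [ 0.44  0.24 -0.55 -0.   -0.77  0.91]
```

```bash
python3 -m pendant '.03 -.132 .023 0 0 .0364 .5;.03 -.132 .023 0 0 .0364 .5;.03 -.132 .023 0 0 .0364 .5;.03 -.132 .023 0 0 .0364 .5;.03 -.132 .023 0 0 .0364 .5;.03 -.132 .023 0 0 .0364 .5;.03 -.132 .023 0 0 .0364 .5;.03 -.132 .023 0 0 .0364 .5;.03 -.132 .023 0 0 .0364 .5;.03 -.132 .023 0 0 .0364 .5'
python3 -m pendant '.03 -.132 .023 0 0 .0364 .5;.03 -.132 .023 0 0 .0364 .5;.03 -.132 .023 0 0 .0364 .5;.03 -.132 .023 0 0 .0364 .5;.03 -.132 .023 0 0 .0364 .5;0 0 0 0 0 0 .5;0 0 0 0 0 0 .5;0 0 0 0 0 0 .5;0 0 0 0 0 0 .5;0 0 0 0 0 0 .5'
python3 - <<'E'
from ik import *
s,m=state(); path(*down([.433,.032,.004],-.228),6)
im=eyes.camera("wrist"); c=cam("wrist",s)
for t in("stick","rib"): print(t,[(np.round(d["box"]).tolist(),round(d["score"],2)) for d in eyes.recognise("wrist",t)[:2]])
print(hull((.433,.032,-.228),"stick",c).reshape(-1,2).round().tolist()); print(np.r_[hull((.44,-.099,-.385),"rib",c).min((0,1)),hull((.44,-.099,-.385),"rib",c).max((0,1))])
E
```

```text
clock: 45.5
tool_pos: [0.4039, -0.0978, 0.1545]
tcp_rot: [3.132, 0.237, 0.006]
wrist_force: [0.8, 0.7, -0.6]
width: 0.0424
grasp_force: 0.0
clock: 46.5
tool_pos: [0.4342, 0.032, 0.1324]
tcp_rot: [-3.12, 0.356, -0.008]
wrist_force: [0.9, 0.1, -0.6]
width: 0.0425
grasp_force: 0.0
t 46.5 p [0.4342 0.032  0.1324] x [ 0.974 -0.225  0.005] z [ 0.005  0.    -1.   ] w 0.0425 F [ 0.9  0.1 -0.6] g 0.0 q [ 0.44  0.08 -0.36  0.   -1.12  0.9 ]
6 x [-0.001  0.     0.107] [-0.0001 -0.0004  0.0001] | mm 21.4 deg 0.05 speed 0.27 err 0.0 margin 0.48 minz 0.004 rmax 0.435 q [ 0.44  0.24 -0.55 -0.   -0.77  0.91]
stick [([302.0, 106.0, 326.0, 257.0], 0.75)]
rib [([421.0, 97.0, 479.0, 200.0], 0.68), ([553.0, 0.0, 638.0, 186.0], 0.68)]
[[325.0, 110.0], [323.0, 259.0], [306.0, 259.0], [305.0, 110.0], [305.0, 110.0], [325.0, 110.0]]
[418.67538  98.49753 484.16473 203.88962]
```

Predictions match the detector boxes; grip the stick.

```bash
python3 -m pendant '0 0 .107 0 0 0 .5;0 0 .107 0 0 0 .5;0 0 .107 0 0 0 .5;0 0 .107 0 0 0 .5;0 0 .107 0 0 0 .5;0 0 .104 0 0 0 .5;0 0 0 0 0 0 0;0 0 0 0 0 0 0;0 0 0 0 0 0 0;0 0 0 0 0 0 0' 40
python3 -m pendant '0 0 -.15 0 0 0 0;0 0 -.15 0 0 0 0;0 0 -.15 0 0 0 0;0 0 -.15 0 0 0 0;0 0 -.15 0 0 0 0;0 0 -.15 0 0 0 0;0 0 0 0 0 0 0;0 0 0 0 0 0 0;0 0 0 0 0 0 0;0 0 0 0 0 0 0'
python3 - <<'E'
from ik import *
state(); a=path(*slot(.125,.20),15); b=path(*slot(.125,.044),8,start=a)
E
```

```text
clock: 47.65
tool_pos: [0.4357, 0.0329, 0.0055]
tcp_rot: [-3.12, 0.355, -0.011]
wrist_force: [-0.0, -1.2, -0.7]
width: 0.0159
grasp_force: 39.0
clock: 48.65
tool_pos: [0.4334, 0.0324, 0.1836]
tcp_rot: [3.121, -0.355, 0.005]
wrist_force: [-0.5, -0.5, -0.1]
width: 0.0157
grasp_force: 39.2
t 48.65 p [0.4334 0.0324 0.1836] x [ 0.974 -0.225  0.003] z [ 0.003 -0.    -1.   ] w 0.0157 F [-0.5 -0.5 -0.1] g 39.2 q [ 0.44  0.05 -0.27  0.   -1.26  0.9 ]
15 x [-0.025  0.125 -0.006] [ 0.     -0.0001 -0.0364] | mm 25.6 deg 4.37 speed 0.65 err 0.0 margin 0.17 minz 0.185 rmax 0.575 q [-0.34  0.31  0.11 -0.   -1.37  2.82]
8 x [0.    0.    0.098] [0. 0. 0.] | mm 19.5 deg 0.0 speed 0.21 err 0.0 margin 0.17 minz 0.044 rmax 0.575 q [-0.34  0.43 -0.14 -0.   -1.    2.82]
```

```bash
python3 -m pendant '-.025 .125 -.006 0 0 -.0364 0;-.025 .125 -.006 0 0 -.0364 0;-.025 .125 -.006 0 0 -.0364 0;-.025 .125 -.006 0 0 -.0364 0;-.025 .125 -.006 0 0 -.0364 0;-.025 .125 -.006 0 0 -.0364 0;-.025 .125 -.006 0 0 -.0364 0;-.025 .125 -.006 0 0 -.0364 0;-.025 .125 -.006 0 0 -.0364 0;-.025 .125 -.006 0 0 -.0364 0'
python3 -m pendant '-.025 .125 -.006 0 0 -.0364 0;-.025 .125 -.006 0 0 -.0364 0;-.025 .125 -.006 0 0 -.0364 0;-.025 .125 -.006 0 0 -.0364 0;-.025 .125 -.006 0 0 -.0364 0;0 0 0 0 0 0 0;0 0 0 0 0 0 0;0 0 0 0 0 0 0;0 0 0 0 0 0 0;0 0 0 0 0 0 0'
python3 - <<'E'
from ik import *
s,m=state(); path(*slot(.125,.044),8)
im=eyes.camera("wrist"); cv2.imwrite("pics/w6.png",im[:,:,::-1])
E
```

```text
clock: 49.65
tool_pos: [0.4134, -0.2166, 0.1956]
tcp_rot: [3.028, 0.836, 0.005]
wrist_force: [0.5, 0.6, -0.4]
width: 0.0156
grasp_force: 39.2
clock: 50.65
tool_pos: [0.4734, -0.3268, 0.2029]
tcp_rot: [2.815, 1.39, 0.008]
wrist_force: [0.2, -0.2, -0.4]
width: 0.0162
grasp_force: 39.2
t 50.65 p [ 0.4734 -0.3268  0.2029] x [0.608 0.794 0.003] z [ 0.005  0.    -1.   ] w 0.0162 F [ 0.2 -0.2 -0.4] g 39.2 q [-0.33  0.31  0.11 -0.   -1.37  2.82]
8 x [-0.001 -0.     0.099] [ 0.0002 -0.0002  0.0001] | mm 19.9 deg 0.04 speed 0.21 err 0.0 margin 0.17 minz 0.044 rmax 0.575 q [-0.34  0.43 -0.14 -0.   -1.    2.82]
```

View pics/w6.png

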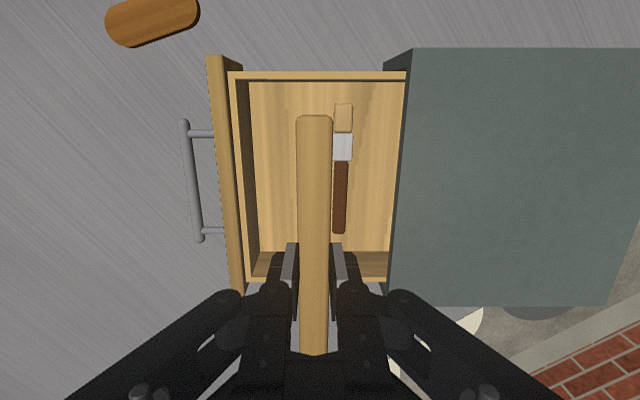

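```bash
python3 -m pendant '0 0 .099 0 0 0 0;0 0 .099 0 0 0 0;0 0 .099 0 0 0 0;0 0 .099 0 0 0 0;0 0 .099 0 0 0 0;0 0 .099 0 0 0 0;0 0 .099 0 0 0 0;0 0 .099 0 0 0 0;0 0 0 0 0 0 0;0 0 0 0 0 0 0'
python3 -m pendant '0 0 0 0 0 0 .4;0 0 0 0 0 0 .4;0 0 0 0 0 0 .4;0 0 -.2 0 0 0 .4;0 0 -.2 0 0 0 .4;0 0 -.2 0 0 0 .4;0 0 -.2 0 0 0 .4;0 0 0 0 0 0 .75;0 0 0 0 0 0 .75;0 0 0 0 0 0 .75'
python3 - <<'E'
from ik import *
s,m=state()
r=look([("rib","rib",(.44,-.099,-.385))])
im=eyes.camera("wrist"); c=cam("wrist",s)
print(hull((.44,-.099,-.385),"rib",c).min((0,1)),hull((.44,-.099,-.385),"rib",c).max((0,1)),[(np.round(d["box"]).tolist(),round(d["score"],2)) for d in eyes.recognise("wrist","rib")[:2]])
p=(.440,-.099,-.385)
x=path(*down([p[0],p[1],.13],p[2]),12); path(*down([p[0],p[1],.005],p[2]),6,start=x)
E
```

```text
clock: 51.7
tool_pos: [0.4744, -0.3273, 0.0447]
tcp_rot: [2.815, 1.39, 0.007]
wrist_force: [-0.1, 0.3, -0.4]
width: 0.0159
grasp_force: 39.2
clock: 52.7
tool_pos: [0.4731, -0.3269, 0.2033]
tcp_rot: [2.817, 1.39, 0.006]
wrist_force: [-0.8, 0.2, -0.9]
width: 0.064
grasp_force: 0.0
t 52.7 p [ 0.4731 -0.3269  0.2033] x [0.608 0.794 0.003] z [ 0.004  0.001 -1.   ] w 0.064 F [-0.8  0.2 -0.9] g 0.0 q [-0.33  0.31  0.12 -0.   -1.37  2.82]
rib top [ 0.4419 -0.0982 -0.3885] 0.107
rib scene [ 0.4379 -0.0999 -0.3935] 0.128
[103.0311   -14.202218] [199.61443   48.624905] [([108.0, 1.0, 198.0, 47.0], 0.64)]
12 x [ 0.018 -0.102  0.03 ] [-0.     -0.0001  0.0518] | mm 21.5 deg 6.22 speed 0.71 err 0.0 margin 0.29 minz 0.13 rmax 0.555 q [ 0.13  0.12 -0.33 -0.   -1.12  1.06]
6 x [0.    0.    0.104] [0. 0. 0.] | mm 20.8 deg 0.0 speed 0.26 err 0.0 margin 0.52 minz 0.005 rmax 0.451 q [ 0.13  0.27 -0.51 -0.   -0.79  1.06]
```

```bash
python3 -m pendant '.018 -.102 .03 0 0 .0518 .75;.018 -.102 .03 0 0 .0518 .75;.018 -.102 .03 0 0 .0518 .75;.018 -.102 .03 0 0 .0518 .75;.018 -.102 .03 0 0 .0518 .75;.018 -.102 .03 0 0 .0518 .75;.018 -.102 .03 0 0 .0518 .75;.018 -.102 .03 0 0 .0518 .75;.018 -.102 .03 0 0 .0518 .75;.018 -.102 .03 0 0 .0518 .75'
python3 -m pendant '.018 -.102 .03 0 0 .0518 .75;.018 -.102 .03 0 0 .0518 .75;0 0 0 0 0 0 .75;0 0 0 0 0 0 .75;0 0 0 0 0 0 .75;0 0 0 0 0 0 .75;0 0 0 0 0 0 .75;0 0 0 0 0 0 .75;0 0 0 0 0 0 .75;0 0 0 0 0 0 .75'
python3 - <<'E'
from ik import *
s,m=state(); path(*down([.44,-.099,.005],-.39),6)
im=eyes.camera("wrist"); c=cam("wrist",s)
print(hull((.44,-.099,-.39),"rib",c).min((0,1)),hull((.44,-.099,-.39),"rib",c).max((0,1)),[(np.round(d["box"]).tolist(),round(d["score"],2)) for d in eyes.recognise("wrist","rib")[:2]])
E
```

```text
clock: 53.9
tool_pos: [0.4239, -0.1356, 0.1435]
tcp_rot: [-3.129, 0.27, -0.007]
wrist_force: [-0.2, -0.6, 0.6]
width: 0.0641
grasp_force: 0.0
clock: 54.9
tool_pos: [0.4403, -0.0983, 0.1321]
tcp_rot: [-3.082, 0.601, -0.008]
wrist_force: [0.6, 0.3, 0.1]
width: 0.0637
grasp_force: 0.0
t 54.9 p [ 0.4403 -0.0983  0.1321] x [ 0.927 -0.376  0.005] z [ 0.005  0.    -1.   ] w 0.0637 F [0.6 0.3 0.1] g 0.0 q [ 0.13  0.11 -0.33  0.   -1.12  1.06]
6 x [-0.     0.001  0.106] [-0.0002 -0.0004  0.0004] | mm 21.2 deg 0.07 speed 0.26 err 0.0 margin 0.52 minz 0.005 rmax 0.451 q [ 0.13  0.27 -0.51 -0.   -0.79  1.05]
[295.52087 137.46883] [335.98734 236.68442] [([297.0, 135.0, 334.0, 231.0], 0.95), ([391.0, 0.0, 639.0, 237.0], 0.34)]
```

```bash
python3 -m pendant '0 .001 .106 0 0 0 .75;0 .001 .106 0 0 0 .75;0 .001 .106 0 0 0 .75;0 .001 .106 0 0 0 .75;0 .001 .106 0 0 0 .75;0 .001 .105 0 0 0 .75;0 0 0 0 0 0 0;0 0 0 0 0 0 0;0 0 0 0 0 0 0;0 0 0 0 0 0 0' 40
python3 -m pendant '0 0 0 0 0 0 0;0 0 -.15 0 0 0 0;0 0 -.15 0 0 0 0;0 0 -.15 0 0 0 0;0 0 -.15 0 0 0 0;0 0 -.15 0 0 0 0;0 0 -.15 0 0 0 0;0 0 0 0 0 0 0;0 0 0 0 0 0 0;0 0 0 0 0 0 0'
python3 - <<'E'
from ik import *
state(); a=path(*slot(.09,.20),12); b=path(*slot(.09,.044),8,start=a)
E
```

```text
clock: 56.0
tool_pos: [0.4414, -0.0992, 0.0061]
tcp_rot: [-3.082, 0.6, -0.011]
wrist_force: [-0.5, -0.0, -1.0]
width: 0.0364
grasp_force: 39.9
clock: 57.0
tool_pos: [0.4389, -0.0992, 0.1842]
tcp_rot: [-3.082, 0.601, -0.005]
wrist_force: [-0.1, 0.0, 0.3]
width: 0.0359
grasp_force: 40.2
t 57.0 p [ 0.4389 -0.0992  0.1842] x [ 0.927 -0.376  0.003] z [ 0.003  0.    -1.   ] w 0.0359 F [-0.1  0.   0.3] g 40.2 q [ 0.13  0.08 -0.23 -0.   -1.26  1.06]
12 x [-0.017  0.091 -0.007] [ 0.     -0.0001 -0.0518] | mm 18.6 deg 6.21 speed 0.7 err 0.0 margin 0.19 minz 0.186 rmax 0.54 q [-0.31  0.25  0.02 -0.   -1.34  2.8 ]
8 x [0.    0.    0.098] [0. 0. 0.] | mm 19.5 deg 0.0 speed 0.21 err 0.0 margin 0.19 minz 0.044 rmax 0.54 q [-0.31  0.37 -0.24 -0.   -0.97  2.8 ]
```

```bash
python3 -m pendant '-.017 .091 -.007 0 0 -.0518 0;-.017 .091 -.007 0 0 -.0518 0;-.017 .091 -.007 0 0 -.0518 0;-.017 .091 -.007 0 0 -.0518 0;-.017 .091 -.007 0 0 -.0518 0;-.017 .091 -.007 0 0 -.0518 0;-.017 .091 -.007 0 0 -.0518 0;-.017 .091 -.007 0 0 -.0518 0;-.017 .091 -.007 0 0 -.0518 0;-.017 .091 -.007 0 0 -.0518 0'
python3 -m pendant '-.017 .091 -.007 0 0 -.0518 0;-.017 .091 -.007 0 0 -.0518 0;0 0 0 0 0 0 0;0 0 0 0 0 0 0;0 0 0 0 0 0 0;0 0 0 0 0 0 0;0 0 0 0 0 0 0;0 0 0 0 0 0 0;0 0 0 0 0 0 0;0 0 0 0 0 0 0'
python3 - <<'E'
from ik import *
s,m=state(); a=path(*slot(.099,.2),2); path(*slot(.099,.042),8,start=a)
E
```

```text
clock: 58.0
tool_pos: [0.4246, -0.2756, 0.1978]
tcp_rot: [-2.949, -1.083, -0.004]
wrist_force: [0.6, 0.5, -0.2]
width: 0.036
grasp_force: 40.2
clock: 59.0
tool_pos: [0.4451, -0.3061, 0.2019]
tcp_rot: [2.815, 1.39, 0.007]
wrist_force: [-0.1, -0.9, -0.8]
width: 0.0364
grasp_force: 40.2
t 59.0 p [ 0.4451 -0.3061  0.2019] x [0.608 0.794 0.003] z [ 0.005  0.    -1.   ] w 0.0364 F [-0.1 -0.9 -0.8] g 40.2 q [-0.31  0.24  0.02 -0.   -1.34  2.8 ]
2 x [-0.003  0.022  0.005] [ 0.0009 -0.0008  0.0002] | mm 4.5 deg 0.15 speed 0.06 err 0.0 margin 0.18 minz 0.2 rmax 0.549 q [-0.32  0.26  0.04 -0.   -1.35  2.81]
8 x [0.    0.    0.099] [0. 0. 0.] | mm 19.8 deg 0.0 speed 0.22 err 0.0 margin 0.18 minz 0.042 rmax 0.549 q [-0.32  0.39 -0.21 -0.   -0.97  2.81]
```

```bash
python3 -m pendant '-.003 .022 .005 0 0 0 0;-.003 .022 .005 0 0 0 0;0 0 .099 0 0 0 0;0 0 .099 0 0 0 0;0 0 .099 0 0 0 0;0 0 .099 0 0 0 0;0 0 .099 0 0 0 0;0 0 .099 0 0 0 0;0 0 .099 0 0 0 0;0 0 .099 0 0 0 0'
python3 -m pendant '0 0 0 0 0 0 0;0 0 0 0 0 0 .5;0 0 0 0 0 0 .5;0 0 0 0 0 0 .5;0 0 -.2 0 0 0 .5;0 0 -.2 0 0 0 .5;0 0 -.2 0 0 0 .5;0 0 -.2 0 0 0 .5;0 0 0 0 0 0 .32;0 0 0 0 0 0 .32'
python3 - <<'E'
from ik import *
s,m=state()
im=eyes.camera("wrist"); cv2.imwrite("pics/w7.png",im[:,:,::-1])
a=path(*slot(.0,.12),5); path(*slot(0,.043),5,start=a)
E
```

```text
clock: 60.0
tool_pos: [0.4524, -0.3127, 0.0405]
tcp_rot: [2.815, 1.389, 0.007]
wrist_force: [0.7, -0.5, 3.4]
width: 0.0362
grasp_force: 39.9
clock: 61.0
tool_pos: [0.4518, -0.3125, 0.2025]
tcp_rot: [2.814, 1.389, 0.01]
wrist_force: [-0.4, -0.2, -0.7]
width: 0.0273
grasp_force: 0.0
t 61.0 p [ 0.4518 -0.3125  0.2025] x [0.608 0.794 0.004] z [ 0.007 -0.    -1.   ] w 0.0273 F [-0.4 -0.2 -0.7] g 0.0 q [-0.32  0.26  0.04 -0.   -1.35  2.81]
5 x [-0.    -0.099  0.081] [ 0.0003 -0.0003  0.    ] | mm 25.6 deg 0.06 speed 0.37 err 0.0 margin 0.19 minz 0.12 rmax 0.529 q [-0.24  0.13 -0.35 -0.   -1.1   2.73]
5 x [0.    0.    0.077] [0. 0. 0.] | mm 15.4 deg 0.0 speed 0.19 err 0.0 margin 0.26 minz 0.043 rmax 0.45 q [-0.24  0.21 -0.46 -0.   -0.89  2.73]
```

View pics/w7.png

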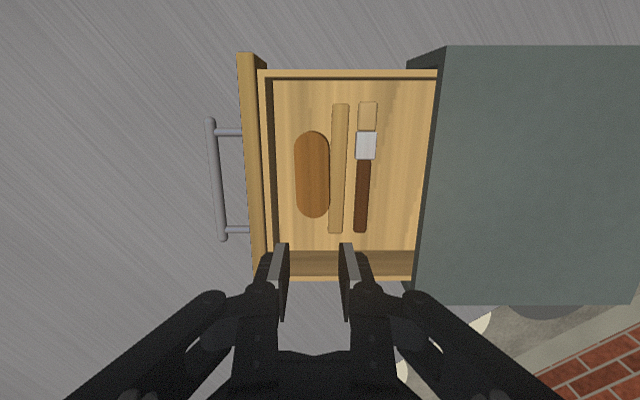

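```bash
python3 -m pendant '0 -.099 .03 0 0 0 .32;0 -.099 .03 0 0 0 .32;0 -.099 .081 0 0 0 .32;0 -.098 .081 0 0 0 .32;0 -.098 .081 0 0 0 .32;0 0 .1 0 0 0 .32;0 0 .1 0 0 0 .32;0 0 .1 0 0 0 .32;0 0 .1 0 0 0 .32;0 0 0 0 0 0 .32'
python3 - <<'E'
from ik import *
state(); path(*slot(0,.043),2)
E
```

```text
clock: 62.05
tool_pos: [0.3707, -0.2513, 0.0571]
tcp_rot: [-2.814, -1.388, 0.002]
wrist_force: [-0.2, -0.3, -0.1]
width: 0.0273
grasp_force: 0.0
t 62.05 p [ 0.3707 -0.2513  0.0571] x [0.609 0.793 0.001] z [-0.003  0.003 -1.   ] w 0.0273 F [-0.2 -0.3 -0.1] g 0.0 q [-0.25  0.19 -0.45 -0.   -0.93  2.73]
2 x [0.002 0.005 0.035] [-0.0009 -0.0002 -0.    ] | mm 7.1 deg 0.12 speed 0.1 err 0.0 margin 0.26 minz 0.043 rmax 0.45 q [-0.24  0.21 -0.46 -0.   -0.89  2.73]
```

```bash
python3 -m pendant '.002 .005 .035 0 0 0 .32;.002 .005 .035 0 0 0 .32;0 0 0 0 0 0 0;0 0 0 0 0 0 0;0 0 0 0 0 0 0;0 0 0 0 0 0 0;0 .03 0 0 0 0 0;0 .055 0 0 0 0 0;0 .055 0 0 0 0 0;0 .055 0 0 0 0 0' 50
python3 -m pendant '0 .055 0 0 0 0 0;0 .055 0 0 0 0 0;0 .055 0 0 0 0 0;0 .055 0 0 0 0 0;0 .055 0 0 0 0 0;0 .055 0 0 0 0 0;0 .055 0 0 0 0 0;0 .055 0 0 0 0 0;0 .055 0 0 0 0 0;0 .03 0 0 0 0 0'
python3 -c "
from ik import *; s,m=state(); d=s['tool_pos']-HO; print(d@UX,d@UY)"
```

```text
clock: 63.05
tool_pos: [0.4076, -0.2774, 0.0463]
tcp_rot: [2.816, 1.39, 0.006]
wrist_force: [-0.2, 2.2, -4.6]
width: 0.0092
grasp_force: 48.7
clock: 64.05
tool_pos: [0.4908, -0.3411, 0.0464]
tcp_rot: [2.816, 1.389, 0.006]
wrist_force: [-0.8, 0.8, -8.6]
width: 0.0092
grasp_force: 48.8
t 64.05 p [ 0.4908 -0.3411  0.0464] x [0.608 0.794 0.003] z [ 0.004  0.001 -1.   ] w 0.0092 F [-0.8  0.8 -8.6] g 48.8 q [-0.35  0.46 -0.08 -0.   -1.03  2.84]
0.14791728087911574 0.0011422559911439113
```

Push on in small steps until the stop is felt.

```bash
python3 -m pendant '0 .015 0 0 0 0 0;0 .01 0 0 0 0 0;0 .01 0 0 0 0 0;0 0 0 0 0 0 0;0 0 0 0 0 0 0;0 0 0 0 0 0 0;0 0 0 0 0 0 0;0 0 0 0 0 0 0;0 0 0 0 0 0 0;0 0 0 0 0 0 0'
python3 -c "
from ik import *; s,m=state(); d=s['tool_pos']-HO; print(d@UX,s['wrist_force']@UX)"
python3 -m pendant '0 .015 0 0 0 0 0;0 .01 0 0 0 0 0;0 0 0 0 0 0 0;0 0 0 0 0 0 0;0 0 0 0 0 0 0;0 0 0 0 0 0 0;0 0 0 0 0 0 0;0 0 0 0 0 0 0;0 0 0 0 0 0 0;0 0 0 0 0 0 0'
python3 -c "
from ik import *; s,m=state(); d=s['tool_pos']-HO; print(d@UX,s['wrist_force']@UX)"
```

```text
clock: 65.05
tool_pos: [0.4934, -0.3431, 0.0464]
tcp_rot: [-2.815, -1.389, -0.003]
wrist_force: [-5.3, 6.3, -6.3]
width: 0.0096
grasp_force: 49.2
t 65.05 p [ 0.4934 -0.3431  0.0464] x [0.608 0.794 0.003] z [ 0.     0.003 -1.   ] w 0.0096 F [-5.3  6.3 -6.3] g 49.2 q [-0.35  0.47 -0.06 -0.   -1.04  2.84]
0.1511688565997005 -8.026862295861534
clock: 66.05
tool_pos: [0.4934, -0.3432, 0.0463]
tcp_rot: [-2.808, -1.384, 0.004]
wrist_force: [-15.9, 17.3, 6.9]
width: 0.0086
grasp_force: 50.7
t 66.05 p [ 0.4934 -0.3432  0.0463] x [0.609 0.793 0.003] z [-0.007  0.009 -1.   ] w 0.0086 F [-15.9  17.3   6.9] g 50.7 q [-0.35  0.48 -0.05 -0.01 -1.05  2.84]
0.15120065207100694 -23.158456133068835
```

```bash
python3 -m pendant '0 -.015 0 0 0 0 0;0 -.01 0 0 0 0 0;0 0 0 0 0 0 .3;0 0 0 0 0 0 .3;0 0 0 0 0 0 .3;0 0 0 0 0 0 .3;0 0 -.1 0 0 0 .3;0 0 -.2 0 0 0 .3;0 0 -.2 0 0 0 .3;0 0 -.2 0 0 0 .3'
python3 -m pendant '0 -.2 -.1 0 0 0 .3;0 -.2 -.1 0 0 0 .3;0 -.2 0 0 0 0 .3;0 -.1 0 0 0 0 .3;0 0 0 0 0 0 .3;0 0 0 0 0 0 .3;0 0 0 0 0 0 .3;0 0 0 0 0 0 .3;0 0 0 0 0 0 .3;0 0 0 0 0 0 .3'
python3 - <<'E'
from ik import *
s,m=state(); c=cam("wrist",s)
w=eyes.camera("wrist"); t=eyes.camera("top"); sc=eyes.camera("scene")
cv2.imwrite("pics/fin.png",np.hstack([w[:,250:],sc[100:300,100:600][:, :410]if 0 else cv2.resize(sc[110:310,200:600],(410,205))[:0] if 0 else np.vstack([cv2.resize(sc[110:310,120:600],(410,171)),cv2.resize(t[110:310,80:550],(410,174)),np.zeros((55,410,3),np.uint8)])])[:,:,::-1])
E
```

```text
clock: 67.05
tool_pos: [0.4955, -0.3454, 0.1892]
tcp_rot: [2.814, 1.389, 0.008]
wrist_force: [0.4, -0.4, 0.4]
width: 0.0257
grasp_force: 0.0
clock: 68.05
tool_pos: [0.384, -0.26, 0.2262]
tcp_rot: [2.816, 1.389, 0.006]
wrist_force: [-0.4, 0.1, 0.6]
width: 0.0256
grasp_force: 0.0
t 68.05 p [ 0.384  -0.26    0.2262] x [0.608 0.794 0.003] z [ 0.004  0.    -1.   ] w 0.0256 F [-0.4  0.1  0.6] g 0.0 q [-0.26  0.08 -0.11 -0.   -1.37  2.74]
```

View pics/fin.png

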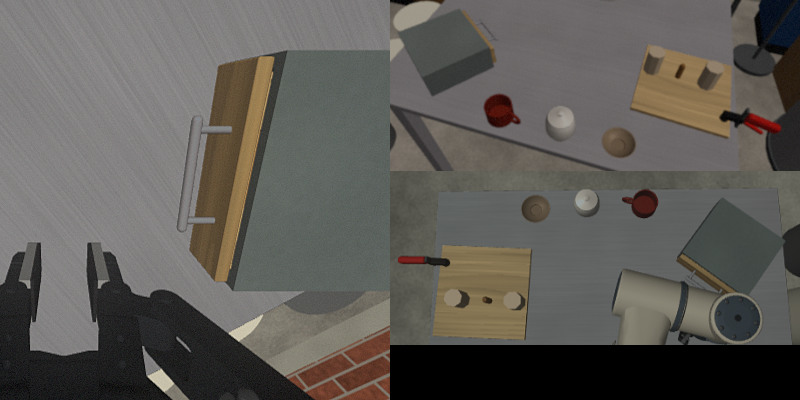

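```bash
python3 - <<'E'
from ik import *
c=cam("wrist")
a=back((447,118),.062,c=c); b=back((433,230),.062,c=c); print((a+b)/2, ((a+b)/2-[.49333,-.3461,.062])@UX)
u=back((538,50),.1,c=c); v=back((514,291),.1,c=c)
print("front of unit minus handle",((u+v)/2-(a+b)/2)@UX, "before",(np.array([.5325,-.3754,0])-[.4933,-.3461,0])@UX)
E
```

```text
[ 0.49492791 -0.34312262  0.062     ] -0.0005448064189239284
front of unit minus handle 0.06681547269752793 before 0.048936160809371895
```

```bash
python3 - <<'E'
from ik import *
s=env.sense(); c=cam("wrist",s); H0=np.array([.4933,-.3435,0])
# predicted pixels for a shut drawer: handle ends, panel front top edge, unit front top edge (12-13 mm behind panel front)
for nm,o,z,l in(("handle",0,.062,.06),("panelfront",.035,.087,.118),("unitfront .05",.05,.1,.12),("unitfront .065",.065,.1,.12)):
    print(nm,[proj(H0+o*UX+k*l*UY+[0,0,z],c=c).round().tolist() for k in(1,-1)])
K,Rm,t=c; print("cam",-Rm.T@t)
im=cv2.imread("pics/w2.png"); print("w2 panel/edge")
im2=cv2.imread("pics/fin.png")[40:300,170:330]; a=im[70:290,390:480]
cv2.imwrite("pics/cmp.png",np.hstack([cv2.resize(im2,(400,520),interpolation=2),cv2.resize(a,(300,520),interpolation=2)]))
E
```

```text
handle [[447.0, 123.0], [431.0, 228.0]]
panelfront [[508.0, 57.0], [463.0, 284.0]]
unitfront .05 [[537.0, 53.0], [482.0, 292.0]]
unitfront .065 [[554.0, 53.0], [496.0, 292.0]]
cam [ 0.43528368 -0.19148596  0.36929856]
w2 panel/edge
```

View pics/cmp.png

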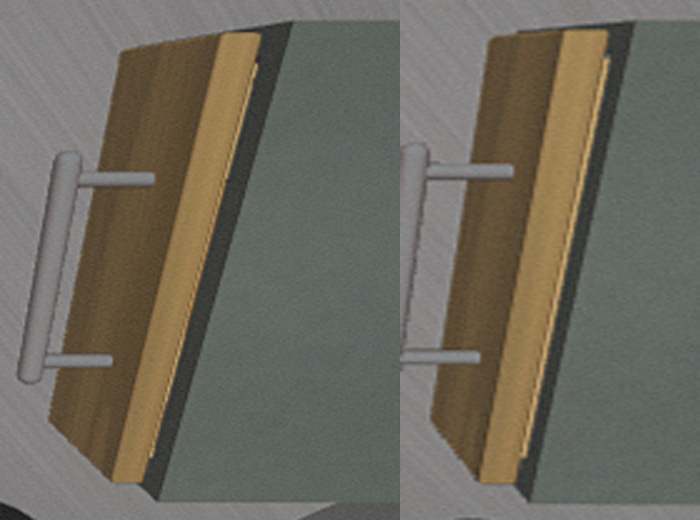

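```bash
python3 -c "
from cell import env; print(env.sign_off())"
```

```text
the job is handed in; nothing more can be done
None
```

The job is handed in. Both tumblers present stand mouth-down on pegs 0 and 2; the brush, stick and rib are in the drawer, which is pushed shut against its stop; and I left the jar, teacup and dish where they stood.

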